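Draw a batch of rock samples from the hopper into a pan

ROBOT

A 7-joint arm with a two-finger parallel gripper is mounted at the origin on the work surface. World frame = base frame: x ahead of the robot, y to its left, z up, the work surface at z = 0. Lengths are in mm, angles in rad, forces in N, time in s.
With the tool pointing down it reaches from about 400 to 875 mm from the base axis. Payload 4.4 kg.
Tool frame: the origin (TCP) lies midway between the tips of the shut fingers; the grasp point (between the pads) lies 19 mm behind it (ctrl.pinch_z is the distance from the TCP to the grasp point, in mm); z points along the fingers, y is the line along which they close (so a half turn about z gives the same grasp; the last joint's range is limited). The gripper opens to 85 mm and grips with 20 to 120 N. Pads are 22 mm wide; open, the fingers measure 114 mm over their backs; the gripper's body (76 mm by 85 mm) begins 54 mm behind the grasp point. The pads swing forward as they close: fully open they stand 13 mm farther back than shut.
Start: joints at [1.115, 0.628, 0.038, 1.517, -0.027, 0.996, -0.02], TCP at [247.03, -601.244, 231.313] pointing down, gripper open.
Joint ranges: [-3.06, 3.06], [-0.37, 2.12], [-1.25, 1.32], [0.18, 2.47], [-1.1, 4.24], [0.23, 1.98], [-2.94, 2.94]. Speed limits (rad/s): [2.57, 2.57, 3.14, 3.14, 3.14, 3.14, 3.14].

INTERFACE

Orientations are given as [roll, pitch, yaw] about the fixed x, y, z axes, in that order (R = Rz(yaw) Ry(pitch) Rx(roll)).
In Python, from cell import read_state, cams, order, ctrl gives the robot as it stands.
- The arm moves only by the tool move_arm, never from a script. Its argument "targets" is text: rows parted by semicolons, each of 7 numbers parted by spaces: the gripper's target within -1 to 1 (fully open at 1, half-way at 0, shut at -1), then the shift along the tool's x, y, z in cm, then the turn, a rotation vector about the tool's x, y, z in degrees. A call has 1 to 5 rows; each row shifts and turns the commanded pose from where the row before left it, along the tool's axes as they then stand; what a row does not reach is not made up. A row lasts 1/12 s, in which the tool goes at most 41.7 mm and 7.16 degrees, less where a joint would pass 70% of its speed; a pose out of reach is approached as far as the arm can. A call with a gripper value outside its range is refused whole. The fingers move at their own pace and stop on an object; the grip force is fixed at half the most. Time passes only in rows, so rows that do not move let the fingers close. It gives the time, the measured TCP pose, the force, the opening and the grip force at its end, in the units of the state.
- read_state(): the state, without advancing time (a new reading comes with each control period).
- cams.get_image(name): name is "side" or "top" or "wrist"; returns a dict with "color" (384x512x3 uint8, red, green, blue), "fovy" (degrees; the focal length in pixels is half the picture's height over the tangent of half this angle, whatever the lens; pixels are square), "cx", "cy" (the principal point, pixels), "rvec" (rotation vector, rad) and "tvec" (3), from world to camera coordinates, as OpenCV has them. Camera axes: x right, y down, z forward; pixel columns grow to the right and rows downward; lengths in mm; the calibration is good to about 2 mm. A picture is of the moment at which its call begins. There is no depth.
- order.finish_job(): hands the job in; it is judged then, once.
The state is a dict: "clock": time; "qpos": joint angles; "qd": joint speeds; "tau": joint torques, N m; "eef_pos": TCP position; "tool_rot": TCP orientation; "force": force on the tool from outside, world axes, zero at the start; "torque": the same for the moment, N m; "width": finger opening in mm; "gripper_force": force on a finger pad.
Only numpy, scipy, OpenCV 4.12 (cv2) and the standard library are available. Lean on these libraries where they do the work, as an engineer would, in place of code of your own. Each camera call takes 0.05 s, during which the arm holds its last target. There are 200 camera calls.

TASK

Stand the white sample pan on the bench centrally under the hopper's outlet. Then pull the hopper's spring-loaded gate out by its handle all the way to its stop, so that all five rocks drop into the pan, and ease the gate gently back until it is fully shut, without letting it snap. Leave the pan with the rocks standing under the outlet, and do not disturb the tube rack, the glass dish or the jar.

Things in the scene. Friction and masses are not known exactly. Their poses are not given: they have to be found in the camera images.
- outlet (a point): Centre of the open lower end, 75 mm above the bench, of the fixed rock hopper's square clear shaft (84 mm outside, 76 mm inside). Axes: x from the hopper's front (gate handle side) to its back, y to its left, z up; turned up to 0.3 rad. Below the shaft the front and both sides are open; a back post 50 mm wide stands with its front face 130 mm behind (+x) the shaft's axis.
- funnel (a point): Centre of the rim of the hopper's round metal funnel, on the shaft's axis, 285 mm above the bench. Rim 250 mm across; the cone's outside runs from radius 64 mm at 165 mm height to radius 125 mm at 250 mm height. It overhangs the shut gate handle.
- gate (a joint): The hopper's gate, a steel plate, top face 100 mm above the bench, that closes the shaft and carries the rocks. It slides level out of the front (outlet -x). Value in m: 0 = shut, 0.090 = out against its stop. A spring draws it shut, about 4 N when shut and 9 N at the stop; let go, it snaps shut. It weighs 0.25 kg.
- gate_grip (a point): Middle of the gate's black handle, a level round bar 26 mm across, 66 mm long along the hopper's x, with an orange disc 38 mm across on its front end. On the bar's axis, 97 mm high, 85 mm in front of the shaft's axis when shut; moves with the gate. Axes as outlet. A gripper from straight above meets the funnel; one with its body leaning 35 to 45 degrees to the front (-x) fits.
- pan_mid (a point): Loose white square sample pan, 130 mm by 130 mm outside, 45 mm high, walls 4 mm, about 0.2 kg, standing on the bench to the left or the right of the hopper. The point is the middle of the pan, 22 mm above its underside. Axes: the handle points to -x, z up.
- pan_grip (a point): Grip point on the pan's blue bar handle, which is level, 16 mm wide, 14 mm high and runs 64 to 186 mm from the pan's middle along the pan's -x. The point is on the bar's axis, 150 mm from the pan's middle and 34 mm above the bench. Axes as the pan.
- rack: Bystander: loose white and clear rack of four glass tubes, 170 x 65 mm, 147 mm high, on the other side of the hopper from the pan. Origin at its underside; long along its x.
- petri: Bystander: loose glass dish with dark soil, 96 mm across, 16 mm high, on the far left. Origin at the underside.
- jar: Bystander: loose amber jar with white cap, 68 mm across, 90 mm high, on the far right. Origin at the underside.
- stone0_center (a point): Grey rock sample, about 34 x 30 x 30 mm, about 0.05 kg, one of the five that lie on the gate in the hopper's shaft at the start. The point is its centre.
- stone1_center (a point): Grey rock sample, about 34 x 30 x 30 mm, about 0.05 kg, one of the five that lie on the gate in the hopper's shaft at the start. The point is its centre.
- stone2_center (a point): Grey rock sample, about 34 x 30 x 30 mm, about 0.05 kg, one of the five that lie on the gate in the hopper's shaft at the start. The point is its centre.
- stone3_center (a point): Grey rock sample, about 34 x 30 x 30 mm, about 0.05 kg, one of the five that lie on the gate in the hopper's shaft at the start. The point is its centre.
- stone4_center (a point): Grey rock sample, about 34 x 30 x 30 mm, about 0.05 kg, one of the five that lie on the gate in the hopper's shaft at the start. The point is its centre.

How it is judged (in metres and radians):
On the way, in this order (a step that is already met when the one before it is completed fails the run):
1. the pan stands centrally under the outlet, with the gate still shut (horizontal distance between pan_mid and outlet below 0.028 m and height (world z) of pan_mid below 0.026 m and angle between pan_mid's own z axis and vertical below 0.1 rad and value of joint gate below 0.01 m), for 0.2 s.
2. the gate is pulled out to its stop (horizontal distance between pan_mid and outlet below 0.028 m and height (world z) of pan_mid below 0.026 m and angle between pan_mid's own z axis and vertical below 0.1 rad and value of joint gate above 0.085 m), for 0.2 s.
3. the gate is shut again, with all five rocks in the pan (x of stone0_center in the frame of pan_mid between -0.062 and 0.062 m and y of stone0_center in the frame of pan_mid between -0.062 and 0.062 m and z of stone0_center in the frame of pan_mid between -0.03 and 0.06 m and x of stone1_center in the frame of pan_mid between -0.062 and 0.062 m and y of stone1_center in the frame of pan_mid between -0.062 and 0.062 m and z of stone1_center in the frame of pan_mid between -0.03 and 0.06 m and x of stone2_center in the frame of pan_mid between -0.062 and 0.062 m and y of stone2_center in the frame of pan_mid between -0.062 and 0.062 m and z of stone2_center in the frame of pan_mid between -0.03 and 0.06 m and x of stone3_center in the frame of pan_mid between -0.062 and 0.062 m and y of stone3_center in the frame of pan_mid between -0.062 and 0.062 m and z of stone3_center in the frame of pan_mid between -0.03 and 0.06 m and x of stone4_center in the frame of pan_mid between -0.062 and 0.062 m and y of stone4_center in the frame of pan_mid between -0.062 and 0.062 m and z of stone4_center in the frame of pan_mid between -0.03 and 0.06 m and value of joint gate below 0.005 m), for 0.2 s.
At the end, for the whole second after the job is handed in: The pan stands level on the bench with its middle within 28 mm of the outlet's axis, all five rocks are inside it, and the gate is shut to within 5 mm (all of step 3 and horizontal distance between pan_mid and outlet below 0.028 m and height (world z) of pan_mid below 0.026 m and angle between pan_mid's own z axis and vertical below 0.1 rad); the robot touches nothing.
It fails at once if the gate snaps shut (closes faster than 0.4 m/s) (velocity of joint gate below -0.4 m/s).
It fails at once if the tube rack, the glass dish or the jar is moved more than 20 mm or tipped over (distance of any of rack, petri, jar from where it was at the start of the episode above 0.02 m or angle between any of rack, petri, jar's own z axis and vertical above 0.3 rad).
It also fails if it takes over 64 s, if anything falls off the work surface, if the arm or the gripper's body presses on something with over 40 N, if the wrist force passes 120 N, or if a joint passes its speed limit or range.

## Working session

There is one attempt and no reset: what is moved stays moved. The work goes in short steps, Python scripts to look and compute and a tool call to move; the robot and the scene stay as the last step left them, time stands still between calls to the robot, and variables do not carry over. Pictures are saved under pics/ and viewed, at most 10 in all, crops included, and the job is handed in when it is done.

Besides the shell and the picture viewer there is one more tool, called after "Request:" by a JSON object that holds its "name" and its "arguments". move_arm: Moves the arm, as the interface text tells. Its arguments: {"type":"object","properties":{"targets":{"type":"string"}},"required":["targets"]}

```bash
mkdir -p pics
cat > h.py <<'E'
import numpy as np, cv2
from scipy.spatial.transform import Rotation as R
from cell import read_state, cams, order, ctrl
def grab(n, f=None):
    im=cams.get_image(n)
    if f: cv2.imwrite('pics/'+f, im['color'][:,:,::-1])
    return im
def ray(im,u,v):
    f=im['color'].shape[0]/2/np.tan(np.radians(im['fovy'])/2)
    M=R.from_rotvec(np.ravel(im['rvec'])).as_matrix(); t=np.ravel(im['tvec'])
    d=M.T@np.array([(u-im['cx'])/f,(v-im['cy'])/f,1]); return -M.T@t, d
def onz(im,u,v,z):
    c,d=ray(im,u,v); return c+d*(z-c[2])/d[2]
def proj(im,p):
    f=im['color'].shape[0]/2/np.tan(np.radians(im['fovy'])/2)
    M=R.from_rotvec(np.ravel(im['rvec'])).as_matrix(); q=M@np.array(p,float)+np.ravel(im['tvec'])
    return np.array([im['cx']+f*q[0]/q[2], im['cy']+f*q[1]/q[2]])
E
python3 - <<'E'
from h import *
a=grab('top');b=grab('side')
for n,i in (('top',a),('side',b)):
    np.savez(n+'.npz',**i); print(n,ray(i,256,192),i['fovy'])
    cv2.imwrite('pics/%s0.png'%n,cv2.resize(i['color'][:,:,::-1],(800,600)))
s=read_state();print(s['eef_pos'],s['tool_rot'],s['width'],ctrl.pinch_z)
E
```

```text
top (array([ 548.35022145,    8.87532332, 1310.7292601 ]), array([ 0.07333371, -0.00568392, -0.99732825])) 54.199649396656284
side (array([-159.20000194, -727.0487624 , 1401.43632734]), array([ 0.48131438,  0.43540204, -0.7610786 ])) 48.28077621705285
[ 246.78770926 -600.72088736  230.47873982] [-3.13986210e+00  5.45840316e-05  3.89741649e-01] 85.70070680095087 18.700000000000003
```

View pics/top0.png

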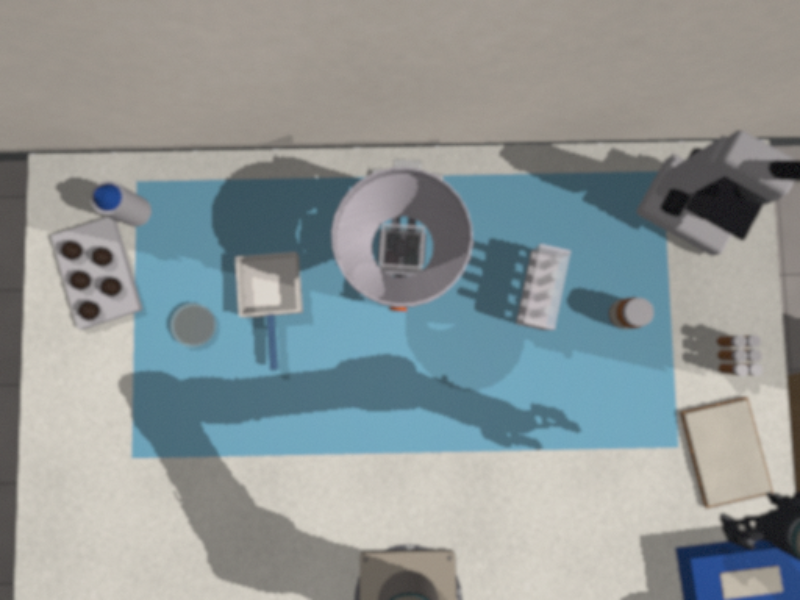

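View pics/side0.png

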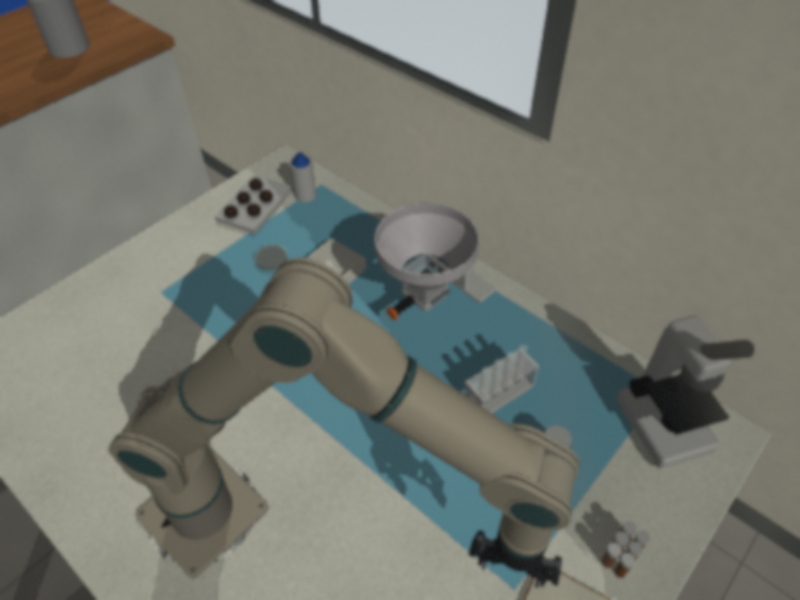

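The top view shows the pan at about (268,284) with its blue handle to (273,368), the funnel at (402,237), the orange disc at (399,308), the rack at (544,286), the jar at (632,312) and the dish at (193,325). The side view shows the orange disc at (394,312), clear of the arm.

Run:
```python
from h import *
T=dict(np.load('top.npz'));S=dict(np.load('side.npz'))
k=1.5625
def hsv(i): return cv2.cvtColor(i['color'],cv2.COLOR_RGB2HSV)
def box(m,u0,u1,v0,v1):
    o=np.zeros_like(m);s=np.s_[int(v0/k):int(v1/k),int(u0/k):int(u1/k)];o[s]=m[s];return o
def big(m):
    c,_=cv2.findContours(m,cv2.RETR_EXTERNAL,cv2.CHAIN_APPROX_NONE);return max(c,key=cv2.contourArea)
h=hsv(T)
print('px pan wall,handle,funnel,disc,mat',[h[int(v/k),int(u/k)].tolist() for u,v in((285,265),(273,342),(350,260),(399,308),(300,400))])
lo=cv2.inRange(h,(0,0,90),(180,75,255))
c=big(box(lo,228,306,245,322)); r=cv2.minAreaRect(c); print('pan px',r)
P=[onz(T,u,v,45)[:2] for u,v in cv2.boxPoints(r)];print('pan corners z45',np.round(P),np.mean(P,0))
hb=box(cv2.inRange(h,(100,110,20),(125,255,255)),255,285,312,380)
c=big(hb); print('handle',cv2.contourArea(c),cv2.minAreaRect(c))
q=np.array([onz(T,u,v,41)[:2] for u,v in c[:,0]]); m=q.mean(0); w,V=np.linalg.eigh(np.cov(q.T)); a=V[:,1]*np.sign(V[0,1]); s=(q-m)@a; print('handle mean',m,'axis yaw',np.arctan2(a[1],a[0]),s.min(),s.max())
c=big(box(lo,320,485,165,312)); hull=cv2.convexHull(c); e=cv2.fitEllipse(hull); print('funnel',e,onz(T,*e[0],285), onz(T,e[0][0]-e[1][0]/2,e[0][1],285))
for n,i in(('T',T),('S',S)):
    hh=hsv(i); m=cv2.inRange(hh,(3,120,80),(16,255,255))
    m=box(m,380,420,295,325)
    ys,xs=np.nonzero(m); print(n,len(xs),xs.mean(),ys.mean(),onz(i,xs.mean(),ys.mean(),97), 'range',xs.min(),xs.max(),ys.min(),ys.max())
crop=T['color'][95:215,195:320,::-1]; pc=T['color'][150:245,110:205,::-1]
cv2.imwrite('pics/c1.png',np.hstack([cv2.resize(crop,(430,413),interpolation=cv2.INTER_CUBIC),cv2.resize(pc,(360,413),interpolation=cv2.INTER_CUBIC)]))
```

```text
px pan wall,handle,funnel,disc,mat [[15, 18, 113], [106, 118, 128], [158, 12, 173], [9, 150, 173], [99, 96, 127]]
pan px ((171.41624450683594, 181.82740783691406), (41.6082763671875, 43.17571258544922), 85.91438293457031)
pan corners z45 [[749. 366.]
 [757. 219.]
 [615. 210.]
 [608. 355.]] [682.21856049 287.50949059]
handle 65.5 ((173.99746704101562, 218.96444702148438), (32.13241958618164, 3.8473405838012695), 85.91438293457031)
handle mean [557.02557304 280.22071272] axis yaw 0.06000950708401181 -54.65544396838451 53.530865422703485
funnel ((256.6583251953125, 120.79141235351562), (106.37893676757812, 156.04931640625), 179.50196838378906) [822.49014383  -2.97342759 285.        ] [825.50463276 145.06284105 285.        ]
T 8 255.25 197.125 [621.00093991   4.73677059  97.        ] range 252 258 197 198
S 30 250.83333333333334 199.7 [622.53363112   8.04976972  97.        ] range 248 254 197 203
```

View pics/c1.png

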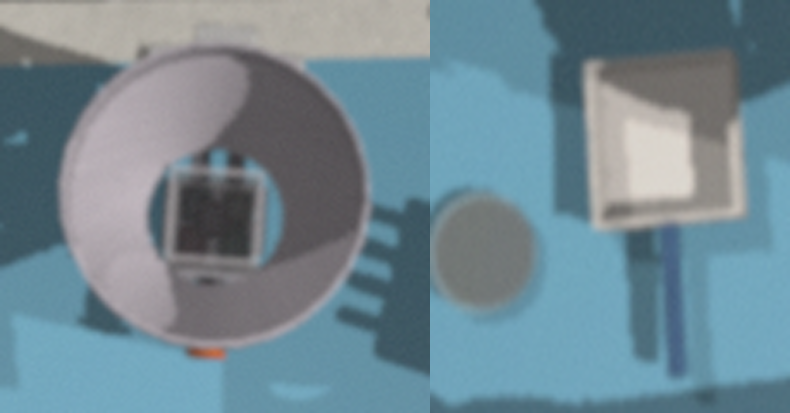

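The crop shows the funnel rim spanning about u 60–370 and v 45–348 (centre (215,197), so full-image ≈ (257.5,152.4)). The pan is square to its handle, and the orange disc peeks out at (207,353).

```bash
cat >> h.py <<'E'
def Rt(yaw,L):
    z=np.array([np.sin(L)*np.cos(yaw),np.sin(L)*np.sin(yaw),-np.cos(L)]);x=np.array([np.cos(L)*np.cos(yaw),np.cos(L)*np.sin(yaw),np.sin(L)])
    return np.c_[x,np.cross(z,x),z]
def cur():
    s=read_state(); return np.array(s['eef_pos']),R.from_euler('xyz',s['tool_rot']).as_matrix(),s
def to(p,Rg,grasp=True):
    "shift (cm, present tool axes) and turn (deg) to bring the grasp point/TCP to p"
    p0,R0,s=cur(); p=np.array(p,float)
    t=p+(Rg[:,2]*ctrl.pinch_z if grasp else 0)
    rv=np.degrees((R.from_matrix(R0.T@Rg)).as_rotvec())
    print('tcp',np.round(p0,1),'w %.1f'%s['width'],'F',np.round(s['force'],1),'t %.1f'%s['clock'])
    print('goal tcp',np.round(t,1),'shift before turn',np.round(R0.T@(t-p0)/10,2),'| turn',np.round(rv,2),'| shift after turn',np.round(Rg.T@(t-p0)/10,2))
E
python3 - <<'E'
from h import *
T=dict(np.load('top.npz'))
print('funnel',onz(T,257.5,152.4,285))
for n,u,v in(('rack',544,286),('jar',632,312),('petri',193,325)): print(n,onz(T,u/1.5625,v/1.5625,60)[:2])
a=Rt(.06,np.radians(30)); g=np.array([682-150*np.cos(.06),287.5-150*np.sin(.06),34])
to([247,-600,400],cur()[1],0)
to([400,-100,400],cur()[1],0)
to(g-a[:,2]*90,a)
E
```

```text
funnel [733.44932164  -3.42016818 285.        ]
rack [ 664.03203875 -307.57248313]
jar [ 604.37452917 -493.35479997]
petri [596.02889046 443.80379795]
tcp [ 246.8 -600.7  230.5] w 85.7 F [ 0.3 -1.1  0.1] t 0.1
goal tcp [ 247. -600.  400.] shift before turn [  0.05  -0.09 -16.95] | turn [0. 0. 0.] | shift after turn [  0.05  -0.09 -16.95]
tcp [ 246.8 -600.7  230.5] w 85.7 F [ 0.3 -1.1  0.1] t 0.1
goal tcp [ 400. -100.  400.] shift before turn [ 33.2  -40.53 -16.88] | turn [0. 0. 0.] | shift after turn [ 33.2  -40.53 -16.88]
tcp [ 246.8 -600.7  230.5] w 85.7 F [ 0.3 -1.1  0.1] t 0.1
goal tcp [496.7 276.4  95.7] shift before turn [ 56.44 -71.61  13.59] | turn [-5.04 29.74 18.43] | shift after turn [ 19.42 -86.05  26.77]
```

Request:
{"name": "move_arm", "arguments": {"targets": "1 0 0 -3.4 0 0 0;1 0 0 -3.4 0 0 0;1 0 0 -3.4 0 0 0;1 0 0 -3.4 0 0 0;1 0 0 -3.4 0 0 0"}}

```text
clock: 0.52
eef_pos: [246.8, -600.8, 402.6]
tool_rot: [-3.141, 0.0, 0.39]
force: [-0.1, -1.1, -0.2]
width: 85.5
gripper_force: 0.0
```

Request:
{"name": "move_arm", "arguments": {"targets": "1 2.2 -2.7 0 0 0 0;1 2.2 -2.7 0 0 0 0;1 2.2 -2.7 0 0 0 0;1 2.2 -2.7 0 0 0 0;1 2.2 -2.7 0 0 0 0"}}

```text
clock: 0.93
eef_pos: [297.5, -432.7, 400.9]
tool_rot: [-3.141, 0.0, 0.39]
force: [0.9, -1.0, 0.5]
width: 85.5
gripper_force: 0.0
```

Request:
{"name": "move_arm", "arguments": {"targets": "1 2.2 -2.7 0 0 0 0;1 2.2 -2.7 0 0 0 0;1 2.2 -2.7 0 0 0 0;1 2.2 -2.7 0 0 0 0;1 2.2 -2.7 0 0 0 0"}}

```text
clock: 1.35
eef_pos: [347.8, -266.1, 401.1]
tool_rot: [-3.141, 0.0, 0.39]
force: [1.3, 0.5, -0.8]
width: 85.5
gripper_force: 0.0
```

Request:
{"name": "move_arm", "arguments": {"targets": "1 2.2 -2.7 0 0 0 0;1 2.2 -2.7 0 0 0 0;1 2.2 -2.7 0 0 0 0;1 2.2 -2.7 0 0 0 0;1 2.2 -2.7 0 0 0 0"}}

```text
clock: 1.77
eef_pos: [398.2, -99.5, 401.2]
tool_rot: [3.142, 0.0, 0.39]
force: [0.8, -0.3, 0.5]
width: 85.4
gripper_force: 0.0
```

Request:
{"name": "move_arm", "arguments": {"targets": "1 2.3 -3.1 0 0 0 0;1 2.3 -3.1 0 0 0 0;1 2.3 -3.1 0 0 0 0;1 2.3 -3.1 0 0 0 0;1 2.3 -3.1 0 0 0 0"}}

```text
clock: 2.18
eef_pos: [445.7, 87.5, 401.2]
tool_rot: [3.141, 0.0, 0.39]
force: [1.5, 0.0, -0.8]
width: 85.6
gripper_force: 0.0
```

Request:
{"name": "move_arm", "arguments": {"targets": "1 2.3 -3.1 0 0 0 0;1 2.3 -3.1 0 0 0 0;1 2.3 -3.1 0 0 0 0;1 2.3 -3.1 0 0 0 0;1 2.3 -3.1 0 0 0 0"}}

```text
clock: 2.6
eef_pos: [493.4, 274.5, 400.9]
tool_rot: [3.141, 0.001, 0.39]
force: [1.0, -1.3, 0.2]
width: 85.5
gripper_force: 0.0
```

Request:
{"name": "move_arm", "arguments": {"targets": "1 0 0 0 -0.8 5 3.1;1 0 0 0 -0.8 5 3.1;1 0 0 0 -0.8 5 3.1;1 0 0 0 -0.8 5 3.1;1 0 0 0 -0.8 5 3.1"}}

```text
clock: 3.02
eef_pos: [493.1, 272.7, 401.4]
tool_rot: [3.133, -0.444, 0.114]
force: [0.4, -0.2, -0.6]
width: 85.3
gripper_force: 0.0
```

Request:
{"name": "move_arm", "arguments": {"targets": "1 0 0 0 -0.8 5 3.1;1 0 0 0 0 0 0"}}

```text
clock: 3.18
eef_pos: [489.8, 272.7, 399.6]
tool_rot: [3.14, -0.517, 0.067]
force: [-0.8, 0.2, -0.9]
width: 85.6
gripper_force: 0.0
```

Run:
```python
from h import *
W=grab('wrist','w1.png'); np.savez('w1.npz',**W)
S=grab('side','s1.png'); np.savez('s1.npz',**S)
h=cv2.cvtColor(W['color'],cv2.COLOR_RGB2HSV)
m=cv2.inRange(h,(102,110,20),(130,255,255))
n,l,st,ce=cv2.connectedComponentsWithStats(m); print(st[1:][st[1:,4]>60],ray(W,256,192))
for pt in ([532,278.5,34],[682,287.5,45],[733,-3,75]): print(proj(W,pt))
```

```text
[[ 57   0  36  24 714]
 [248 174   9  68 567]] (array([490.39342257, 271.68446109, 564.12108822]), array([ 0.1761748 ,  0.01117302, -0.98439987]))
[253.54524132 221.68191242]
[254.14965088 138.38909296]
[422.28474945 115.11678839]
```

View pics/w1.png

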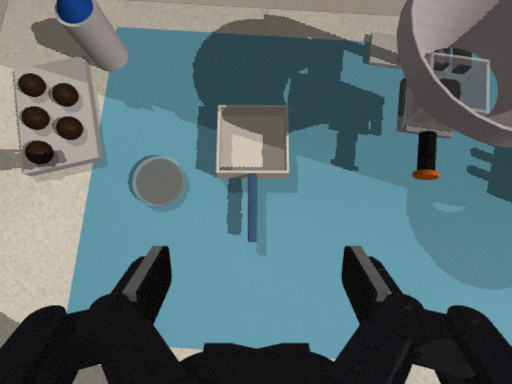

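The wrist view shows the blue handle at u≈252, v 174–242, the pan rim centred at about (253,140), and the gate's black bar at (427,132–168) with the orange disc at (426,174).

Run:
```python
from h import *
W=dict(np.load('w1.npz')); h=cv2.cvtColor(W['color'],cv2.COLOR_RGB2HSV)
def axis(m,z,box):
    u0,u1,v0,v1=box; ys,xs=np.nonzero(m[v0:v1,u0:u1]); xs=xs+u0;ys=ys+v0
    q=np.array([onz(W,u,v,z)[:2] for u,v in zip(xs,ys)]); c=q.mean(0); w,V=np.linalg.eigh(np.cov(q.T)); a=V[:,1]*np.sign(V[0,1]); s=(q-c)@a
    print('n',len(q),'mean',c.round(1),'yaw %.3f'%np.arctan2(a[1],a[0]),'len',s.min().round(),s.max().round(),'lo end',(c+a*s.min()).round(1)); return c,a
axis(cv2.inRange(h,(102,110,20),(130,255,255)),39,(240,265,170,250))
axis(cv2.inRange(h,(0,0,0),(180,255,45)),97,(412,442,136,168))
m=cv2.inRange(h,(3,120,80),(18,255,255)); ys,xs=np.nonzero(m[160:185,405:450]); print('disc',xs.mean()+405,ys.mean()+160,xs.min()+405,xs.max()+405,ys.min()+160,ys.max()+160,onz(W,xs.mean()+405,ys.mean()+160,97))
print('pan rim', [onz(W,u,v,45)[:2].round(1) for u,v in((218,105),(288,105),(289.5,174),(217,175))])
g=np.array([532.,278.5,34]); a=Rt(.06,np.radians(30)); to(g,a)
```

```text
n 567 mean [555.  282.4] yaw 0.059 len -57.0 62.0 lo end [498.3 279.1]
n 549 mean [659.1   5.2] yaw -0.147 len -29.0 30.0 lo end [630.2   9.5]
disc 425.841628959276 174.31221719457014 413 438 169 179 [620.70586876   7.64669989  97.        ]
pan rim [array([742.8, 359.1]), array([751.5, 229. ]), array([619.7, 220.3]), array([609.3, 348.7])]
tcp [492.9 272.9 401.2] w 85.6 F [1.  0.8 0.6] t 3.3
goal tcp [541.3 279.1  17.8] shift before turn [-14.68  -0.33  35.75] | turn [-0.16  0.43  0.38] | shift after turn [-14.95  -0.33  35.64]
```

Request:
{"name": "move_arm", "arguments": {"targets": "1 -1.4 -0.05 3.2 0 0 0;1 -1.4 -0.05 3.2 0 0 0;1 -1.4 -0.05 3.2 0 0 0;1 -1.4 -0.05 3.2 0 0 0;1 -1.4 -0.05 3.2 0 0 0"}}

```text
clock: 3.7
eef_pos: [511.2, 275.2, 248.0]
tool_rot: [-3.14, -0.51, 0.061]
force: [1.6, 0.3, -1.5]
width: 85.5
gripper_force: 0.0
```

Request:
{"name": "move_arm", "arguments": {"targets": "1 -1.4 -0.05 3.2 0 0 0;1 -1.4 -0.05 3.2 0 0 0;1 -1.4 -0.05 3.2 0 0 0;1 -1.4 -0.05 3.0 0 0 0;1 0 0 0 0 0 0"}}

```text
clock: 4.12
eef_pos: [536.4, 295.7, 151.5]
tool_rot: [3.098, -0.432, 0.072]
force: [0.8, 0.1, 0.4]
width: 85.5
gripper_force: 0.0
```

Run:
```python
from h import *
W=grab('wrist','w2.png'); np.savez('w2.npz',**W)
to([531.2,280.5,34],Rt(.06,np.radians(30)))
```

```text
tcp [536.1 294.7 153.2] w 85.8 F [ 0.5 -0.4  0.3] t 4.2
goal tcp [540.5 281.1  17.8] shift before turn [-5.36  0.86 12.48] | turn [2.18 5.17 0.66] | shift after turn [-6.45  1.39 11.9 ]
```

View pics/w2.png

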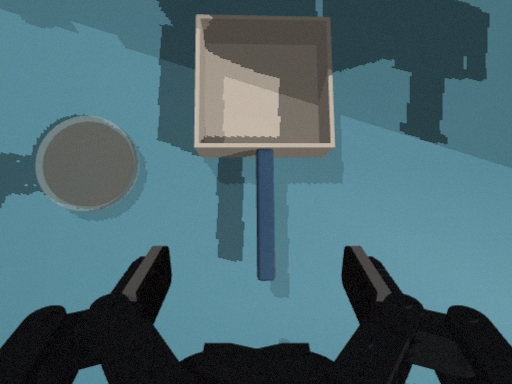

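The pan is at (263,80) with its handle bar at u≈265, v 150–278, between the open fingers. The arm stopped short of the commanded pose, so I'm checking for a joint limit.

Run:
```python
from h import *
s=read_state();print(np.round(s['qpos'],3));print(dir(ctrl))
```

```text
[-0.866  0.589  0.223  2.065  0.769  0.234 -2.937]
['MotionError', '__class__', '__delattr__', '__dict__', '__dir__', '__doc__', '__eq__', '__format__', '__ge__', '__getattribute__', '__getstate__', '__gt__', '__hash__', '__init__', '__init_subclass__', '__le__', '__lt__', '__module__', '__ne__', '__new__', '__reduce__', '__reduce_ex__', '__repr__', '__setattr__', '__sizeof__', '__str__', '__subclasshook__', '__weakref__', 'pinch_z']
```

Joints 6 and 7 are at their limits. I'll fit a small kinematic model from the state so I can plan feasible leans.

Run:
```python
from h import *
import itertools
p1,R1,s=cur(); q1=np.array(s['qpos'])
q0=np.array([1.115,.628,.038,1.517,-.027,.996,-.02]); p0=np.array([247.03,-601.244,231.313]); R0=R.from_euler('xyz',[-3.1398,0,.3897]).as_matrix()
def frames(q,sg):
    out=[];M=np.eye(3)
    for i,(a,x) in enumerate(zip('zyzyzyz',q*sg)): M=M@R.from_euler(a,x).as_matrix(); out.append(M)
    return out
best=[]
for sg in itertools.product([1,-1],repeat=7):
    sg=np.array(sg); e=0;C=[]
    for q,Rr in((q0,R0),(q1,R1)):
        C.append((frames(q,sg)[-1].T@Rr))
    best.append((R.from_matrix(C[0].T@C[1]).magnitude(),tuple(sg),R.from_matrix(C[0]).as_rotvec().round(3)))
best.sort(key=lambda b:b[0])
for b in best[:4]: print(b)
sg=np.array(best[0][1]);A=[];B=[]
for q,p in((q0,p0),(q1,p1)):
    F=frames(q,sg); A.append(np.c_[[0,0,1],F[1][:,2],F[3][:,2],F[6][:,2],F[2][:,0]-F[3][:,0]]); B.append(p)
x=np.linalg.lstsq(np.vstack(A),np.hstack(B),rcond=None);print(x[0],x[3],np.vstack(A)@x[0]-np.hstack(B))
x=np.linalg.lstsq(np.vstack(A)[:,:4],np.hstack(B),rcond=None);print(x[0],np.vstack(A)[:,:4]@x[0]-np.hstack(B))
```

```text
(0.0029862170760407555, (np.int64(-1), np.int64(1), np.int64(-1), np.int64(1), np.int64(-1), np.int64(1), np.int64(-1)), array([0.003, 0.002, 1.571]))
(0.43090302296993516, (np.int64(-1), np.int64(1), np.int64(1), np.int64(1), np.int64(-1), np.int64(1), np.int64(-1)), array([ 0.036, -0.036,  1.633]))
(0.44967448051312175, (np.int64(-1), np.int64(1), np.int64(-1), np.int64(1), np.int64(-1), np.int64(1), np.int64(1)), array([0.003, 0.002, 1.611]))
(0.45033584360539153, (np.int64(-1), np.int64(1), np.int64(1), np.int64(1), np.int64(-1), np.int64(1), np.int64(1)), array([ 0.036, -0.035,  1.673]))
[464.04913541 535.50118119 427.15652534 427.41111438 -18.18683307] [2.52600528 2.49506568 0.43533164 0.17854549 0.11584089] [24.76062475 11.7893453   2.22680826  0.44991455 -0.69968922 -2.22680826]
[470.9678114  498.69596747 420.82967262 409.46559641] [23.3421982  13.73038446  5.33406701  1.23092384  2.09066377 -5.33406701]
```

```bash
cat > lg.py <<'E'
from h import *
import json
s=read_state(); open('log.jsonl','a').write(json.dumps([list(map(float,s['qpos'])),list(map(float,s['eef_pos'])),list(map(float,s['tool_rot']))])+'\n')
print(np.round(s['qpos'],3),np.round(s['eef_pos'],1),np.round(s['tool_rot'],3))
E
python3 lg.py
```

```text
[-0.866  0.589  0.223  2.065  0.769  0.234 -2.937] [536.1 294.7 153.2] [ 3.099 -0.433  0.071]
```

Request:
{"name": "move_arm", "arguments": {"targets": "1 1.4 0 -3 0 0 0;1 1.4 0 -3 0 0 0;1 1.4 0 -3 0 0 0;1 0 0 0 0 -5 0;1 0 0 0 0 0 0"}}

```text
clock: 4.58
eef_pos: [539.2, 297.9, 259.8]
tool_rot: [3.11, -0.353, 0.059]
force: [1.7, -0.0, -0.2]
width: 85.7
gripper_force: 0.0
```

```bash
python3 lg.py
```

```text
[-0.612  0.429 -0.096  1.879  0.482  0.62  -2.577] [539.2 297.9 259.8] [ 3.11  -0.353  0.059]
```

Request:
{"name": "move_arm", "arguments": {"targets": "1 0 0 0 0 -5 0;1 0 0 0 0 -5 0;1 0 0 0 0 -5 0;1 0 0 0 0 0 0;1 0 0 0 0 0 0"}}

```text
clock: 5.0
eef_pos: [535.2, 296.9, 253.2]
tool_rot: [3.103, -0.088, 0.053]
force: [-0.8, 0.3, 0.2]
width: 85.2
gripper_force: 0.0
```

```bash
python3 lg.py
```

```text
[-0.446  0.528 -0.235  1.659  0.248  0.93  -2.312] [535.2 296.9 253.2] [ 3.103 -0.088  0.053]
```

Request:
{"name": "move_arm", "arguments": {"targets": "1 -3 3 0 0 0 0;1 -3 3 0 0 0 0;1 0 0 0 0 0 5;1 0 0 0 0 0 5;1 0 0 0 0 0 0"}}

```text
clock: 5.42
eef_pos: [476.8, 235.6, 251.3]
tool_rot: [3.119, -0.092, -0.12]
force: [-0.4, 0.7, -0.5]
width: 85.2
gripper_force: 0.0
```

```bash
python3 lg.py
```

```text
[-0.421  0.41  -0.197  1.877  0.214  0.818 -2.435] [476.8 235.6 251.3] [ 3.119 -0.092 -0.12 ]
```

Request:
{"name": "move_arm", "arguments": {"targets": "1 2 -3 0 0 0 0;1 2 -3 0 0 0 0;1 2 0 0 6 0 -5;1 0 0 0 6 0 -5;1 0 0 0 0 0 0"}}

```text
clock: 5.83
eef_pos: [547.1, 282.6, 254.0]
tool_rot: [-2.989, -0.102, 0.039]
force: [-0.7, -2.5, -0.5]
width: 84.9
gripper_force: 0.0
```

```bash
python3 lg.py
```

```text
[-0.241  0.499 -0.34   1.74   0.106  0.767 -2.124] [547.1 282.6 254. ] [-2.989 -0.102  0.039]
```

```bash
cat > kin.py <<'E'
from h import *
import json
from scipy.optimize import least_squares
SG=np.array([-1,1,-1,1,-1,1,-1.]); RZ=R.from_euler('z',np.pi/2).as_matrix()
LO=np.array([-3.06,-.37,-1.25,.18,-1.1,.23,-2.94]);HI=np.array([3.06,2.12,1.32,2.47,4.24,1.98,2.94])
def fr(q):
    out=[np.eye(3)]
    for a,x in zip('zyzyzyz',q*SG): out.append(out[-1]@R.from_euler(a,x).as_matrix())
    return out
def A(q):
    F=fr(q); return np.c_[F[0][:,2],F[1][:,1],F[2][:,2],F[3][:,:2],F[4][:,0],F[4][:,2],F[5][:,:2],F[6][:,0],F[7][:,2]]
D=[([1.115,.628,.038,1.517,-.027,.996,-.02],[247.03,-601.244,231.313],[-3.1398,0,.3897])]+[json.loads(l) for l in open('log.jsonl')]
M=np.vstack([A(np.array(d[0])) for d in D]); B=np.hstack([d[1] for d in D])
lam=.02; pr=np.array([365,0,395,0,0,0,385,0,0,0,250.])
X=pr+np.linalg.solve(M.T@M+lam*np.eye(11),M.T@(B-M@pr))
def fk(q): return A(q)@X, fr(q)[-1]@RZ
def ik(p,Rg,q0,w=.05):
    "q near q0; residual"
    q0=np.array(q0)
    def f(q):
        a,b=fk(q); return np.r_[(a-p)/2,R.from_matrix(Rg.T@b).as_rotvec()*100,w*(q-q0)]
    r=least_squares(f,np.clip(q0,LO+.02,HI-.02),bounds=(LO+.01,HI-.01)); a,b=fk(r.x)
    return r.x,np.linalg.norm(a-p),np.degrees(R.from_matrix(Rg.T@b).magnitude())
E
python3 - <<'E'
from kin import *
print(X.round(1)); print((M@X-B).reshape(-1,3).round(1)); print([np.degrees(R.from_matrix(R.from_euler('xyz',d[2]).as_matrix().T@fk(np.array(d[0]))[1]).magnitude()).round(2) for d in D])
q=read_state()['qpos']
def test(n,g,yaw,L,flip,q):
    a=Rt(yaw,np.radians(L)); 
    if flip: a=a@np.diag([-1,-1,1])
    p=np.array(g)+a[:,2]*ctrl.pinch_z
    best=None
    for q3 in(-.8,-.4,0,.4,.8):
        s=np.array([-np.arctan2(p[1],p[0])-q3,.5,q3,1.9,q3*-1,.6,1.4 if flip else -1.7]); r=ik(p,a,s,.02)
        if best is None or r[1]+r[2]*3<best[1]+best[2]*3: best=r
    print(n,yaw,L,flip,best[0].round(2),'err %.1f mm %.1f deg'%best[1:])
for fl in (0,1):
    for L in (0,15,25): test('pan now',[516,279.5,34],.06,L,fl,q)
    for L in (0,15,25): test('pan end',[565,20,34],-.13,L,fl,q)
    for L in (35,45): test('gate',[648,7,97],-.13,L,fl,q); test('gate out',[557,18,97],-.13,L,fl,q)
E
```

```text
[348.7 -22.5 499.    9.8   3.  -31.3 388.   23.8 -12.4 -14.5 310.7]
[[-5.2  1.3  0.4]
 [-0.1 -2.9 -0.2]
 [-1.1  3.1  0.6]
 [-1.1  1.8  1.4]
 [ 5.3  4.7 -2.4]
 [-3.6 -1.9  0.6]]
[np.float64(0.17), np.float64(0.0), np.float64(0.0), np.float64(0.0), np.float64(0.0), np.float64(0.0)]
pan now 0.06 0 0 [-0.74  0.88  0.3   1.8  -0.47  0.53 -1.65] err 0.0 mm 0.0 deg
pan now 0.06 15 0 [-0.92  0.88  0.47  1.99 -1.09  0.24 -1.11] err 0.5 mm 0.4 deg
pan now 0.06 25 0 [-1.08  0.92  0.61  1.98 -1.09  0.24 -1.2 ] err 8.6 mm 7.9 deg
pan end -0.13 0 0 [-0.1   0.84  0.02  1.86 -0.03  0.44 -1.77] err 0.0 mm 0.0 deg
pan end -0.13 15 0 [-0.37  0.84  0.38  2.02 -1.09  0.24 -0.78] err 3.3 mm 3.0 deg
pan end -0.13 25 0 [-0.44  0.84  0.45  2.01 -1.09  0.24 -0.83] err 12.8 mm 11.6 deg
gate -0.13 35 0 [-0.46  0.8   0.53  1.91 -1.09  0.24 -0.83] err 12.8 mm 12.2 deg
gate out -0.13 35 0 [-0.6   0.73  0.61  2.09 -1.09  0.24 -0.86] err 19.0 mm 16.7 deg
gate -0.13 45 0 [-0.58  0.83  0.65  1.91 -1.09  0.24 -0.91] err 21.8 mm 20.8 deg
gate out -0.13 45 0 [-0.76  0.78  0.76  2.09 -1.09  0.24 -0.97] err 28.3 mm 24.9 deg
pan now 0.06 0 1 [-0.74  0.88  0.29  1.8  -0.46  0.53  1.48] err 0.0 mm 0.0 deg
pan now 0.06 15 1 [-0.11  0.96 -0.72  2.02  1.57  0.68 -0.34] err 0.0 mm 0.0 deg
pan now 0.06 25 1 [ 0.03  1.12 -0.99  2.14  1.93  1.05 -0.58] err 0.0 mm 0.0 deg
pan end -0.13 0 1 [-0.1   0.84  0.01  1.86 -0.01  0.44  1.36] err 0.0 mm 0.0 deg
pan end -0.13 15 1 [ 0.49  1.01 -0.87  2.1   1.69  0.73 -0.13] err 0.0 mm 0.0 deg
pan end -0.13 25 1 [ 0.64  1.19 -1.09  2.23  2.04  1.06 -0.32] err 0.0 mm 0.0 deg
gate -0.13 35 1 [ 0.66  1.15 -1.14  2.14  2.12  1.06 -0.28] err 0.0 mm 0.0 deg
gate out -0.13 35 1 [ 0.7   1.17 -1.22  2.37  2.17  1.23 -0.43] err 0.0 mm 0.0 deg
gate -0.13 45 1 [ 0.71  1.31 -1.22  2.24  2.4   1.3  -0.35] err 0.0 mm 0.0 deg
gate out -0.13 45 1 [ 0.64  1.18 -1.1   2.46  2.42  1.35 -0.63] err 1.7 mm 0.5 deg
```

```bash
cat >> kin.py <<'E'
FL=np.diag([-1,-1,1])
def best(g,yaw,L,qref,w=.1):
    a=Rt(yaw,np.radians(L))@FL; p=np.array(g)+a[:,2]*ctrl.pinch_z
    c=[]
    for s in ([0.2,1,-.9,2.1,1.8,.8,-.3],[-.3,1,0,1.7,3,.4,1.4],[.6,1.15,-1.1,2.2,2.1,1.1,-.3],qref):
        r=ik(p,a,s,.003); c.append((r[1]+3*r[2]+20*max(0,.12-min((r[0]-LO).min(),(HI-r[0]).min())),r))
    c.sort(key=lambda t:t[0]); return [t[1] for t in c]
def rows(qa,qb,n):
    "tool-frame rows following a joint-space line"
    P=[fk(qa+(qb-qa)*i/n) for i in range(n+1)]
    for (p,r),(p2,r2) in zip(P,P[1:]):
        print(*(r.T@(p2-p)/10).round(1),*np.degrees(R.from_matrix(r.T@r2).as_rotvec()).round(1),' ->',p2.round(0),'wr',(p2-310*r2[:,2]).round(0))
E
python3 - <<'E'
from kin import *
q=np.array(read_state()['qpos'])
for n,g,y,L in(('hover',[523,280,180],.06,20),('pan',[523.3,280,34],.06,20),('panend',[577,18,34],-.13,20),('gate',[648,7,97],-.13,38),('gate out',[557,18,97],-.13,38)):
    for r in best(g,y,L,q)[:3]: print(n,r[0].round(2),'%.1f %.1f'%r[1:])
h=best([523,280,180],.06,20,q)
hq=min((r[0] for r in h if r[1]<2 and r[2]<1),key=lambda x:abs(x[4]-1.8)); print(hq.round(2))
rows(q,hq,28)
E
```

```text
hover [-0.26  0.6  -0.52  2.03  1.1   0.54  0.01] 0.0 0.0
hover [ 0.09  0.81 -1.08  2.02  1.38  0.92 -0.15] 0.0 0.0
hover [ 0.16  0.92 -1.24  2.02  1.45  1.08 -0.17] 0.0 0.0
pan [ 0.01  1.07 -0.92  2.07  1.77  0.91 -0.45] 0.0 0.0
pan [-0.27  0.89 -0.5   2.08  1.75  0.55 -0.59] 0.0 0.0
pan [ 0.14  1.26 -1.19  2.07  1.83  1.19 -0.36] 0.0 0.0
panend [ 0.47  1.   -0.82  2.14  1.88  0.72 -0.3 ] 0.0 0.0
panend [ 0.63  1.19 -1.11  2.14  1.87  1.01 -0.16] 0.0 0.0
panend [ 0.15  0.84 -0.35  2.15  2.07  0.36 -0.65] 0.0 0.0
gate [ 0.65  1.16 -1.13  2.17  2.21  1.09 -0.35] 0.0 0.0
gate [ 0.54  1.01 -0.91  2.17  2.24  0.9  -0.52] 0.0 0.0
gate [ 0.22  0.81 -0.42  2.18  2.47  0.61 -0.97] 0.0 0.0
gate out [ 0.67  1.15 -1.16  2.4   2.26  1.23 -0.52] 0.0 0.0
gate out [ 0.57  0.99 -0.97  2.4   2.31  1.07 -0.68] 0.0 0.0
gate out [ 0.22  0.77 -0.47  2.42  2.54  0.78 -1.12] 0.0 0.0
[ 0.16  0.92 -1.24  2.02  1.45  1.08 -0.17]
-0.8 0.6 0.9 -1.4 -1.2 -6.6  -> [536. 276. 244.] wr [513. 236. 550.]
-0.8 0.5 0.9 -1.2 -1.2 -6.6  -> [530. 271. 233.] wr [511. 239. 541.]
-0.8 0.3 0.9 -1.1 -1.2 -6.6  -> [523. 267. 22
[... 1056 characters left out ...]
 452.]
0.1 0.3 0.1 -1.0 -0.5 -6.4  -> [496. 239. 144.] wr [457. 274. 450.]
0.1 0.4 0.1 -1.1 -0.5 -6.3  -> [499. 241. 144.] wr [453. 275. 449.]
0.0 0.4 0.0 -1.2 -0.6 -6.2  -> [501. 245. 144.] wr [450. 276. 448.]
-0.0 0.5 -0.0 -1.2 -0.7 -6.2  -> [505. 248. 144.] wr [446. 276. 447.]
-0.1 0.5 -0.1 -1.3 -0.8 -6.1  -> [508. 253. 145.] wr [442. 276. 447.]
-0.2 0.6 -0.1 -1.4 -1.0 -6.0  -> [512. 257. 147.] wr [438. 276. 448.]
-0.3 0.6 -0.2 -1.4 -1.1 -5.9  -> [516. 262. 150.] wr [434. 276. 449.]
-0.4 0.7 -0.2 -1.4 -1.3 -5.8  -> [520. 268. 153.] wr [431. 276. 450.]
-0.5 0.7 -0.3 -1.4 -1.5 -5.7  -> [525. 274. 157.] wr [427. 275. 452.]
-0.6 0.7 -0.3 -1.3 -1.6 -5.6  -> [529. 280. 162.] wr [424. 274. 454.]
```

```bash
cat >> kin.py <<'E'
def jac(q):
    p,r=fk(q);J=np.zeros((6,7))
    for i in range(7):
        d=q.copy();d[i]+=1e-5;a,b=fk(d);J[:3,i]=(a-p)/1e-5/1000;J[3:,i]=R.from_matrix(b@r.T).as_rotvec()/1e-5
    return J
def step(q,row):
    "min-norm joint step for one row"
    p,r=fk(q);pt=p+r@np.array(row[:3])*10;rt=r@R.from_rotvec(np.radians(row[3:])).as_matrix()
    for _ in range(4):
        p,r=fk(q);e=np.r_[(pt-p)/1000,R.from_matrix(rt@r.T).as_rotvec()];J=jac(q);q=q+J.T@np.linalg.solve(J@J.T+1e-4*np.eye(6),e)
    return q
E
python3 - <<'E'
from kin import *
q=np.array(read_state()['qpos']); p,r,_=cur()
def sim(name,q,rws):
    for w in rws:
        q=step(q,w)
    p,r=fk(q); print(name,q.round(2),p.round(0),'z',r[:,2].round(2),'margin %.2f'%min((q-LO).min(),(HI-q).min())); return q
# vs history check: last move
D1=[np.array(json.loads(l)[0]) for l in open('log.jsonl')]
sim('chk 3->4',D1[3],[[2,-3,0,0,0,0],[2,-3,0,0,0,0],[2,0,0,6,0,-5],[0,0,0,6,0,-5]]); print(D1[4].round(2))
sim('chk 0->1',D1[0],[[1.4,0,-3,0,0,0]]*3+[[0,0,0,0,-5,0]]); print(D1[1].round(2))
a=sim('turn',q,[[0,0,0,0,0,-6.5]]*27)
for nm,side in(('+',6),('-',-6)):
    b=sim('side '+nm,a,[[0,0,0,side,0,0]]*4)
    c=sim('side then out',b,[[0,0,0,0,-6,0]]*4)
    d=sim(' back',c,[[0,0,0,-side,0,0]]*4)
E
```

```text
chk 3->4 [-0.24  0.52 -0.35  1.72  0.1   0.76 -2.11] [549. 293. 253.] z [ 0.09  0.17 -0.98] margin 0.53
[-0.24  0.5  -0.34  1.74  0.11  0.77 -2.12]
chk 0->1 [-0.61  0.44 -0.1   1.89  0.49  0.61 -2.58] [536. 296. 252.] z [ 0.34 -0.02 -0.94] margin 0.36
[-0.61  0.43 -0.1   1.88  0.48  0.62 -2.58]
turn [ 0.22  0.74 -1.12  1.74  0.75  0.96  0.4 ] [544. 281. 255.] z [ 0.09  0.16 -0.98] margin 0.13
side + [-0.12  0.76 -0.93  1.54  0.82  1.38  0.29] [544. 281. 255.] z [ 0.08 -0.26 -0.96] margin 0.32
side then out [-0.22  0.62 -0.83  1.89  1.19  1.14 -0.1 ] [544. 281. 255.] z [ 0.47 -0.25 -0.84] margin 0.42
 back [ 0.12  0.53 -0.94  2.08  1.31  0.59 -0.06] [544. 281. 255.] z [ 0.46  0.16 -0.87] margin 0.31
side - [ 0.53  0.89 -1.31  1.89  0.7   0.62  0.58] [544. 281. 255.] z [ 0.1   0.54 -0.83] margin -0.06
side then out [-0.29  0.41 -0.15  2.25  0.7  -0.3   0.27] [544. 281. 255.] z [ 0.49  0.48 -0.72] margin -0.53
 back [-0.71  0.38  0.1   2.06  0.55  0.3   0.22] [544. 281. 255.] z [ 0.46  0.1  -0.88] margin 0.07
```

```bash
cat >> kin.py <<'E'
def sim(name,q,rws,pr=True):
    mg=9
    for w in rws: q=step(q,w); mg=min(mg,(q-LO).min(),(HI-q).min())
    p,r=fk(q)
    if pr: print(name,len(rws),q.round(2),p.round(0),'z',r[:,2].round(2),'min margin %.2f'%mg)
    return q
def rel(q,p,Rg):
    "shift (cm, before turn) and turn(deg) from model pose at q"
    p0,R0=fk(q); return R0.T@(np.array(p)-p0)/10, np.degrees(R.from_matrix(R0.T@Rg).as_rotvec())
def go(name,q,g,yaw,L,n=None):
    a=Rt(yaw,np.radians(L))@FL; s,t=rel(q,np.array(g)+a[:,2]*ctrl.pinch_z,a)
    n1=int(np.ceil(np.linalg.norm(s)/3.5)); n2=int(np.ceil(np.linalg.norm(t)/6)); print('  ',s.round(1),t.round(1))
    # turn first, then shift in new axes
    q=sim(name+' turn',q,[np.r_[0,0,0,t/max(n2,1)]]*n2); s,_=rel(q,np.array(g)+a[:,2]*ctrl.pinch_z,a)
    return sim(name+' shift',q,[np.r_[s/max(n1,1),0,0,0]]*n1)
E
python3 - <<'E'
from kin import *
q=np.array(read_state()['qpos'])
for k in (0,3):
    a=sim('side',q,[[0,0,0,-6,0,0]]*k) if k else q
    a=sim('turn',a,[[0,0,0,0,0,-6.5]]*27)
    a=go('hover',a,[523,280,180],.06,20)
    a=go('pan',a,[523.3,280,34],.06,20)
    a=go('mid',a,[523,100,34],-.1,20)
    a=go('panend',a,[577,18,34],-.13,20)
    a=go('back',a,[520,24,70],-.13,20)
    a=go('up',a,[520,24,180],-.13,38)
    a=go('gatepre',a,[600,12,157],-.13,38)
    a=go('gate',a,[648,7,97],-.13,38)
    a=go('gate out',a,[557,18,97],-.13,38)
E
```

```text
turn 27 [ 0.22  0.74 -1.12  1.74  0.75  0.96  0.4 ] [544. 281. 255.] z [ 0.09  0.16 -0.98] min margin 0.13
   [ 2.2 -1.5  8.9] [  7.9 -14.3  -6.7]
hover turn 3 [ 0.05  0.6  -0.97  1.9   1.03  0.86  0.17] [544. 281. 255.] z [ 0.34  0.02 -0.94] min margin 0.17
hover shift 3 [-0.05  0.69 -0.83  2.03  1.27  0.73 -0.1 ] [529. 280. 162.] z [ 0.34  0.02 -0.94] min margin 0.32
   [ 5.  -0.  13.7] [ 0. -0.  0.]
pan turn 1 [-0.05  0.69 -0.83  2.03  1.27  0.73 -0.1 ] [529. 280. 162.] z [ 0.34  0.02 -0.94] min margin 0.42
pan shift 5 [-0.15  0.94 -0.67  2.07  1.75  0.68 -0.53] [530. 280.  16.] z [ 0.34  0.02 -0.94] min margin 0.40
   [  1.1 -18.1  -0.4] [3.1 0.  8.6]
mid turn 2 [-0.18  0.95 -0.67  2.04  1.66  0.73 -0.63] [530. 280.  16.] z [ 0.34 -0.03 -0.94] min margin 0.41
mid shift 6 [ 0.15  0.88 -0.61  2.26  2.    0.61 -0.68] [529.  99.  16.] z [ 0.34 -0.03 -0.94] min margin 0.21
   [-5.8 -7.6  2.1] [0.6 0.  1.6]
panend turn 1 [ 0.15  0.88 -0.61  2.25  1.98  0.62 -0.7 ] [529.  99.  16.] z [ 0.34 -0.04 -0.94] min margin 0.22
panend shift 3 [ 0.26  0.88 -0.5   2.15  1.97  0.46 -0.5 ] [583.  17
[... 3202 characters left out ...]
 -0.92] [531.  23. 165.] z [ 0.61 -0.08 -0.79] min margin -0.01
gatepre shift 3 [ 0.35  0.68 -0.63  2.3   2.29  0.65 -0.81] [611.  11. 142.] z [ 0.61 -0.08 -0.79] min margin 0.05
   [-0.1  0.1  7.7] [ 0.  0. -0.]
gate turn 1 [ 0.35  0.68 -0.63  2.3   2.29  0.65 -0.81] [611.  11. 142.] z [ 0.61 -0.08 -0.79] min margin 0.17
gate shift 3 [ 0.34  0.86 -0.59  2.18  2.37  0.69 -0.8 ] [659.   6.  82.] z [ 0.61 -0.08 -0.79] min margin 0.21
   [ 7.2 -0.1 -5.6] [ 0.  0. -0.]
gate out turn 1 [ 0.34  0.86 -0.59  2.18  2.37  0.69 -0.8 ] [659.   6.  82.] z [ 0.61 -0.08 -0.79] min margin 0.29
gate out shift 3 [ 0.36  0.83 -0.67  2.41  2.44  0.87 -0.95] [568.  17.  82.] z [ 0.61 -0.08 -0.79] min margin 0.06
```

Request:
{"name": "move_arm", "arguments": {"targets": "1 0 0 0 -6 0 0;1 0 0 0 -6 0 0;1 0 0 0 -6 0 0;1 0 0 0 0 0 -6.5;1 0 0 0 0 0 -6.5"}}

```text
clock: 6.25
eef_pos: [543.0, 292.9, 255.0]
tool_rot: [2.962, -0.063, 0.278]
force: [0.9, -0.2, -0.4]
width: 85.3
gripper_force: 0.0
```

Request:
{"name": "move_arm", "arguments": {"targets": "1 0 0 0 0 0 -6.5;1 0 0 0 0 0 -6.5;1 0 0 0 0 0 -6.5;1 0 0 0 0 0 -6.5;1 0 0 0 0 0 -6.5"}}

```text
clock: 6.67
eef_pos: [544.5, 289.0, 255.5]
tool_rot: [2.956, 0.042, 0.831]
force: [0.2, 0.0, 0.1]
width: 85.5
gripper_force: 0.0
```

Request:
{"name": "move_arm", "arguments": {"targets": "1 0 0 0 0 0 -6.5;1 0 0 0 0 0 -6.5;1 0 0 0 0 0 -6.5;1 0 0 0 0 0 -6.5;1 0 0 0 0 0 -6.5"}}

```text
clock: 7.08
eef_pos: [544.6, 289.0, 255.5]
tool_rot: [3.007, 0.135, 1.393]
force: [0.0, -0.8, -0.3]
width: 85.4
gripper_force: 0.0
```

Request:
{"name": "move_arm", "arguments": {"targets": "1 0 0 0 0 0 -6.5;1 0 0 0 0 0 -6.5;1 0 0 0 0 0 -6.5;1 0 0 0 0 0 -6.5;1 0 0 0 0 0 -6.5"}}

```text
clock: 7.5
eef_pos: [544.7, 289.1, 255.4]
tool_rot: [3.101, 0.186, 1.965]
force: [0.6, -0.9, -1.0]
width: 85.2
gripper_force: 0.0
```

Request:
{"name": "move_arm", "arguments": {"targets": "1 0 0 0 0 0 -6.5;1 0 0 0 0 0 -6.5;1 0 0 0 0 0 -6.5;1 0 0 0 0 0 -6.5;1 0 0 0 0 0 -6.5"}}

```text
clock: 7.92
eef_pos: [544.8, 289.2, 255.4]
tool_rot: [-3.075, 0.179, 2.542]
force: [-0.1, 0.5, 0.2]
width: 85.4
gripper_force: 0.0
```

Request:
{"name": "move_arm", "arguments": {"targets": "1 0 0 0 0 0 -6.5;1 0 0 0 0 0 -6.5;1 0 0 0 0 0 -6.5;1 0 0 0 0 0 -6.5;1 0 0 0 0 0 -6.5"}}

```text
clock: 8.33
eef_pos: [544.8, 289.2, 255.3]
tool_rot: [-2.989, 0.115, 3.112]
force: [-0.7, 0.1, -0.4]
width: 84.9
gripper_force: 0.0
```

```bash
python3 lg.py
python3 - <<'E'
from kin import *
to([523.3,280,120],Rt(.06,np.radians(20))@FL)
a=np.array(read_state()['qpos']); a=go('hover',a,[523,280,120],.06,20)
E
```

```text
[-0.117  0.702 -0.919  1.592  0.767  1.257  0.299] [544.8 289.2 255.3] [-2.989  0.115  3.112]
tcp [544.8 289.2 255.3] w 84.9 F [-0.7  0.1 -0.4] t 8.3
goal tcp [529.7 280.4 102.4] shift before turn [ 3.24  1.37 14.99] | turn [ -9.88 -13.74  -3.96] | shift after turn [ 6.7  -0.79 13.83]
   [ 3.1  1.  15.1] [ -9.9 -13.7  -4. ]
hover turn 3 [-0.02  0.57 -0.93  1.88  0.97  0.87  0.17] [543. 293. 255.] z [ 0.34  0.02 -0.94] min margin 0.31
hover shift 5 [-0.16  0.75 -0.72  2.07  1.42  0.67 -0.29] [529. 280. 102.] z [ 0.34  0.02 -0.94] min margin 0.36
```

Request:
{"name": "move_arm", "arguments": {"targets": "1 0 0 0 -3.3 -4.6 -1.3;1 0 0 0 -3.3 -4.6 -1.3;1 0 0 0 -3.3 -4.6 -1.3;1 0 0 0 0 0 0;1 0 0 0 0 0 0"}}

```text
clock: 8.75
eef_pos: [544.0, 287.9, 255.5]
tool_rot: [-3.141, 0.349, -3.088]
force: [1.2, -0.0, 0.6]
width: 85.6
gripper_force: 0.0
```

Request:
{"name": "move_arm", "arguments": {"targets": "1 1.3 -0.2 2.8 0 0 0;1 1.3 -0.2 2.8 0 0 0;1 1.3 -0.2 2.8 0 0 0;1 1.3 -0.2 2.8 0 0 0;1 1.3 -0.2 2.8 0 0 0"}}

```text
clock: 9.17
eef_pos: [534.0, 280.3, 100.9]
tool_rot: [3.137, 0.351, -3.092]
force: [1.1, 1.0, 0.3]
width: 85.4
gripper_force: 0.0
```

Request:
{"name": "move_arm", "arguments": {"targets": "1 0 0 0 0 0 0"}}

```text
clock: 9.25
eef_pos: [530.7, 277.5, 96.5]
tool_rot: [-3.14, 0.342, -3.089]
force: [0.3, -0.8, 0.4]
width: 85.2
gripper_force: 0.0
```

```bash
python3 lg.py
python3 - <<'E'
from h import *
FL=np.diag([-1,-1,1])
W=grab('wrist'); h=cv2.cvtColor(W['color'],cv2.COLOR_RGB2HSV)
m=cv2.inRange(h,(102,110,20),(130,255,255)); n,l,st,ce=cv2.connectedComponentsWithStats(m); k=1+np.argmax(st[1:,4]); print(st[k])
ys,xs=np.nonzero(l==k); q=np.array([onz(W,u,v,38)[:2] for u,v in zip(xs,ys)]); c=q.mean(0); w,V=np.linalg.eigh(np.cov(q.T)); a=V[:,1]*np.sign(V[0,1]); s=(q-c)@a; print(c,np.arctan2(a[1],a[0]),s.min(),s.max())
to([523.3,280,34],Rt(.06,np.radians(20))@FL)
E
```

```text
[-0.178  0.761 -0.704  2.062  1.421  0.665 -0.308] [530.7 277.5  96.5] [-3.14   0.342 -3.089]
[ 251  135   25  130 2680]
[545.41574647 281.95145145] 0.06347682884087409 -51.9134042537056 74.57186071879242
tcp [531.9 278.9  99.4] w 85.7 F [ 0.2 -0.3  1.6] t 9.3
goal tcp [529.7 280.4  16.4] shift before turn [3.01 0.15 7.73] | turn [-0.12 -0.22 -0.4 ] | shift after turn [3.04 0.16 7.72]
```

Request:
{"name": "move_arm", "arguments": {"targets": "1 1 0 2.6 0 0 0;1 1 0.1 2.6 0 0 0;1 1 0 2.5 0 0 0;1 0 0 0 0 0 0"}}

```text
clock: 9.63
eef_pos: [530.6, 280.1, 16.8]
tool_rot: [3.139, 0.346, -3.091]
force: [0.0, -0.1, -0.3]
width: 85.3
gripper_force: 0.0
```

Request:
{"name": "move_arm", "arguments": {"targets": "-1 0 0 0 0 0 0;-1 0 0 0 0 0 0;-1 0 0 0 0 0 0;-1 0 0 0 0 0 0;-1 0 0 0 0 0 0"}}

```text
clock: 10.05
eef_pos: [531.6, 280.5, 21.0]
tool_rot: [3.137, 0.351, -3.092]
force: [-0.0, -0.3, 0.7]
width: 25.8
gripper_force: 0.0
```

Request:
{"name": "move_arm", "arguments": {"targets": "-1 0 0 0 0 0 0;-1 0 0 0 0 0 0;-1 0 0 0 0 0 0;-1 0 0 0 0 0 0;-1 0 0 0 0 0 0"}}

```text
clock: 10.47
eef_pos: [531.0, 280.6, 19.8]
tool_rot: [3.137, 0.35, -3.091]
force: [-1.6, 1.3, 5.0]
width: 14.4
gripper_force: 61.8
```

```bash
python3 lg.py
python3 - <<'E'
from kin import *
S=grab('wrist','w3.png')
O=np.array([733.4,-3.4]); s=read_state(); print(s['force'],s['width'])
p,r,_=cur(); g=p-r[:,2]*ctrl.pinch_z; d=681-g[0]; print('grasp',g)
q=np.array(s['qpos'])
# pan end: yaw -.13, same distance
for y in (-.13,-.3):
    D=np.hypot(681-g[0],289.5-g[1]); e=O-D*np.array([np.cos(y),np.sin(y)]); print('end',e,D)
    a=go('mid',q,[520,150,g[2]+3],y,20); a=go('end',a,[*e,g[2]],y,20)
E
```

```text
[-0.226  0.903 -0.639  2.088  1.709  0.663 -0.58 ] [531.  280.6  19.8] [ 3.137  0.35  -3.091]
[-1.20951464  0.61655886  5.12269376] 14.832511207020678
grasp [524.61036533 280.25279864  37.30162643]
end [578.05915109  16.90884596] 156.66278615066648
   [  0.9 -13.3  -1. ] [3.8 0.  9.7]
mid turn 2 [-0.26  0.91 -0.64  2.05  1.6   0.72 -0.68] [531. 283.  17.] z [ 0.34 -0.04 -0.94] min margin 0.40
mid shift 4 [-0.03  0.85 -0.61  2.24  1.85  0.64 -0.76] [526. 149.  23.] z [ 0.34 -0.04 -0.94] min margin 0.23
   [ -6.9 -12.4   2.8] [ 0.  0. -0.]
end turn 1 [-0.03  0.85 -0.61  2.24  1.85  0.64 -0.76] [526. 149.  23.] z [ 0.34 -0.04 -0.94] min margin 0.23
end shift 5 [ 0.19  0.84 -0.48  2.17  1.95  0.46 -0.55] [584.  16.  20.] z [ 0.34 -0.04 -0.94] min margin 0.23
end [583.7343239   42.89701894] 156.66278615066648
   [  0.9 -13.4  -1. ] [ 7.1 -0.  18.9]
mid turn 4 [-0.29  0.92 -0.64  2.01  1.5   0.78 -0.76] [531. 283.  17.] z [ 0.33 -0.1  -0.94] min margin 0.40
mid shift 4 [-0.08  0.85 -0.59  2.21  1.74  0.67 -0.85] [526. 148.  23.] z [ 0.33 -0.1  -0.94] min margin 0.26
   [-8.6 -8.3  3.4] [ 0.  0. -0.]
end turn 1 [-0.08  0.85 -0.59  2.21  1.74  0.67 -0.85] [526. 148.  23.] z [ 0.33 -0.1  -0.94] min margin 0.26
end shift 4 [ 0.11  0.85 -0.49  2.13  1.78  0.53 -0.63] [590.  41.  20.] z [ 0.33 -0.1  -0.94] min margin 0.27
```

Request:
{"name": "move_arm", "arguments": {"targets": "-1 -0.2 0 -0.5 0 0 0;-1 0 0 0 1.3 0 3.3;-1 0 0 0 1.3 0 3.3;-1 0 0 0 1.3 0 3.3;-1 0 0 0 0 0 0"}}

```text
clock: 10.93
eef_pos: [529.8, 280.8, 24.0]
tool_rot: [-3.141, 0.346, 3.007]
force: [0.2, 0.6, -2.5]
width: 14.7
gripper_force: 61.0
```

```bash
python3 lg.py
python3 - <<'E'
from h import *
FL=np.diag([-1,-1,1]); a=Rt(-.13,np.radians(20))@FL
to([545,100,40],a);to([578,17,40],a)
W=grab('wrist','w4.png')
E
```

```text
[-0.268  0.9   -0.636  2.049  1.579  0.722 -0.668] [529.8 280.8  24. ] [-3.141  0.346  3.007]
tcp [529.8 280.8  24. ] w 14.7 F [ 0.2  0.6 -2.5] t 10.9
goal tcp [551.3  99.2  22.4] shift before turn [ -4.25 -17.7    1.72] | turn [-0.15 -0.17 -0.25] | shift after turn [ -4.16 -17.73   1.69]
tcp [529.8 280.8  24. ] w 14.7 F [ 0.2  0.6 -2.5] t 10.9
goal tcp [584.3  16.2  22.4] shift before turn [ -8.37 -25.49   3.22] | turn [-0.15 -0.17 -0.25] | shift after turn [ -8.25 -25.53   3.17]
```

View pics/w4.png

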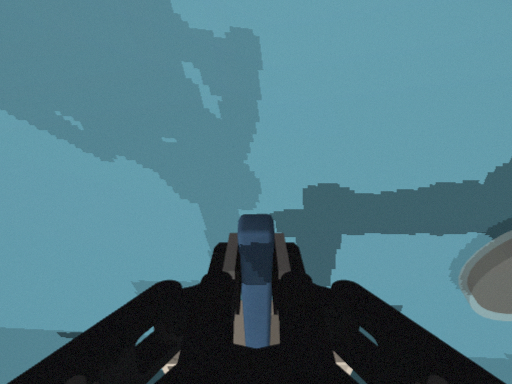

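The wrist view shows the blue bar held centrally between the pads at about (257,280). The dish is clear at right.

Request:
{"name": "move_arm", "arguments": {"targets": "-1 -0.6 -1.8 0.2 0 0 0;-1 -0.6 -1.8 0.2 0 0 0;-1 -0.6 -1.8 0.2 0 0 0;-1 -0.6 -1.8 0.2 0 0 0;-1 -0.6 -1.8 0.2 0 0 0"}}

```text
clock: 11.4
eef_pos: [549.3, 185.0, 24.9]
tool_rot: [-3.139, 0.346, 3.01]
force: [0.6, -0.2, -2.6]
width: 14.9
gripper_force: 61.1
```

Request:
{"name": "move_arm", "arguments": {"targets": "-1 -0.6 -1.8 0.3 0 0 0;-1 -0.6 -1.8 0.3 0 0 0;-1 -0.6 -1.8 0.3 0 0 0;-1 -0.6 -1.8 0.3 0 0 0;-1 0 0 0 0 0 0"}}

```text
clock: 11.82
eef_pos: [567.3, 104.9, 22.0]
tool_rot: [-3.134, 0.349, 3.004]
force: [0.8, -2.5, -0.9]
width: 14.3
gripper_force: 61.1
```

```bash
python3 lg.py
python3 - <<'E'
from h import *
FL=np.diag([-1,-1,1]); a=Rt(-.13,np.radians(20))@FL
to([578,17,38],a)
a=grab('top')['color'];b=grab('side')['color']
cv2.imwrite('pics/c2.png',np.hstack([cv2.resize(a[70:260,150:350,::-1],(400,380),interpolation=3),cv2.resize(b[100:260,150:350,::-1],(400,380),interpolation=3)]))
E
```

```text
[ 0.043  0.862 -0.56   2.163  1.823  0.579 -0.611] [567.3 104.9  22. ] [-3.134  0.349  3.004]
tcp [567.3 104.9  22. ] w 14.3 F [ 0.8 -2.5 -0.9] t 11.8
goal tcp [584.3  16.2  20.4] shift before turn [-2.68 -8.54  1.2 ] | turn [-0.58 -0.03 -0.42] | shift after turn [-2.62 -8.57  1.12]
```

View pics/c2.png

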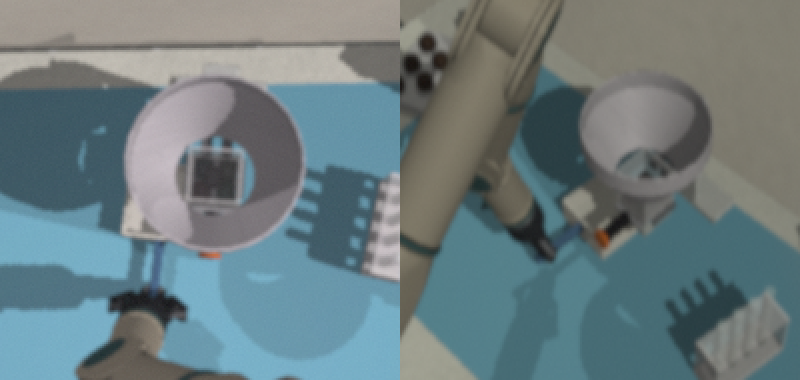

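The top crop shows the pan's front-left corner at (125,230), under the funnel's left rim. The gripper, at (150,305), is clear of the funnel and the gate handle, and the side crop shows the orange disc free at (600,238).

Run:
```python
from h import *
from scipy.optimize import least_squares
T=dict(np.load('top.npz'));S=dict(np.load('side.npz'))
def rim(i,c0,name):
    g=cv2.GaussianBlur(cv2.cvtColor(i['color'],cv2.COLOR_RGB2LAB),(0,0),1).astype(float)
    P=[]
    for t in np.linspace(0,2*np.pi,120,endpoint=False):
        rr=np.arange(112,139,.5); uv=np.array([proj(i,[c0[0]+r*np.cos(t),c0[1]+r*np.sin(t),285]) for r in rr])
        pr=cv2.remap(g.astype(np.float32),uv[:,0].astype(np.float32)[None],uv[:,1].astype(np.float32)[None],1)[0]
        d=np.linalg.norm(pr[3:]-pr[:-3],axis=1); k=np.argmax(d)
        if d[k]>12: P.append([c0[0]+(rr[k]+.75)*np.cos(t),c0[1]+(rr[k]+.75)*np.sin(t)])
    P=np.array(P); f=least_squares(lambda x:np.hypot(P[:,0]-x[0],P[:,1]-x[1])-x[2],[*c0,125],loss='soft_l1',f_scale=1.5); print(name,len(P),f.x.round(1),np.median(abs(f.fun)).round(1))
rim(T,[735,-3],'top');rim(S,[735,-3],'side')
W=dict(np.load('w1.npz'))
for n,i in(('top',T),('side',S),('w1',W)): print(n,proj(i,[736,-4,285]))
# gate bar + disc line in w1, whole bar window
h=cv2.cvtColor(W['color'],cv2.COLOR_RGB2HSV)
for v in (138,145,152,159,165):
    r=np.nonzero(h[v,405:450,2]<50)[0]+405; print(v,r.min(),r.max(),onz(W,(r.min()+r.max())/2,v,97)[:2].round(1))
```

```text
top 22 [ 7.372e+02 -3.000e-01  1.235e+02] 0.5Traceback (most recent call last):
  File "<stdin>", line 13, in <module>
  File "<stdin>", line 12, in rim
    return func(*args, **kwargs)
    vector_fun = VectorFunction(
        fun_wrapped,
    ...<6 lines>...
        workers=workers
    )
    self._update_fun()
    ~~~~~~~~~~~~~~~~^^
    self.f = self.fun_wrapped(xp_copy(self.x))
             ~~~~~~~~~~~~~~~~^^^^^^^^^^^^^^^^^
    return np.atleast_1d(self.fun(x))
                         ~~~~~~~~^^^
    return self.f(x, *self.args, **self.kwargs)
           ~~~~~~^^^^^^^^^^^^^^^^^^^^^^^^^^^^^^
  File "<stdin>", line 12, in <lambda>
IndexError: too many indices for array: array is 1-dimensional, but 2 were indexed
```

Request:
{"name": "move_arm", "arguments": {"targets": "-1 -0.6 -1.7 0.2 0 0 0;-1 -0.6 -1.7 0.2 0 0 0;-1 -0.6 -1.7 0.2 0 0 0;-1 -0.6 -1.7 0.2 0 0 0;-1 -0.6 -1.7 0.2 0 0 0"}}

```text
clock: 12.33
eef_pos: [586.4, 24.8, 23.4]
tool_rot: [3.141, 0.347, 3.012]
force: [0.8, 0.5, -2.1]
width: 14.3
gripper_force: 61.2
```

Request:
{"name": "move_arm", "arguments": {"targets": "-1 0 0 0 0 0 0;-1 0 0 0 0 0 0"}}

```text
clock: 12.5
eef_pos: [586.6, 23.3, 23.3]
tool_rot: [-3.141, 0.348, 3.008]
force: [-0.9, 1.2, -1.5]
width: 14.7
gripper_force: 61.1
```

```bash
python3 lg.py
python3 - <<'E'
from h import *
FL=np.diag([-1,-1,1]); a=Rt(-.13,np.radians(20))@FL
to([581.6,16.8,37],a)
T=grab('top');S=grab('side');np.savez('t5.npz',**T);np.savez('s5.npz',**S)
a=T['color'];b=S['color']
cv2.imwrite('pics/c3.png',np.hstack([cv2.resize(a[110:230,200:320,::-1],(400,400),interpolation=3),cv2.resize(b[130:230,200:300,::-1],(400,400),interpolation=3)]))
E
```

```text
[ 0.195  0.847 -0.507  2.152  1.893  0.476 -0.501] [586.6  23.3  23.3] [-3.141  0.348  3.008]
tcp [586.6  23.3  23.3] w 14.7 F [-0.9  1.2 -1.5] t 12.5
goal tcp [587.9  16.   19.4] shift before turn [-0.09 -0.71  0.45] | turn [-0.13 -0.08 -0.21] | shift after turn [-0.08 -0.71  0.45]
```

View pics/c3.png

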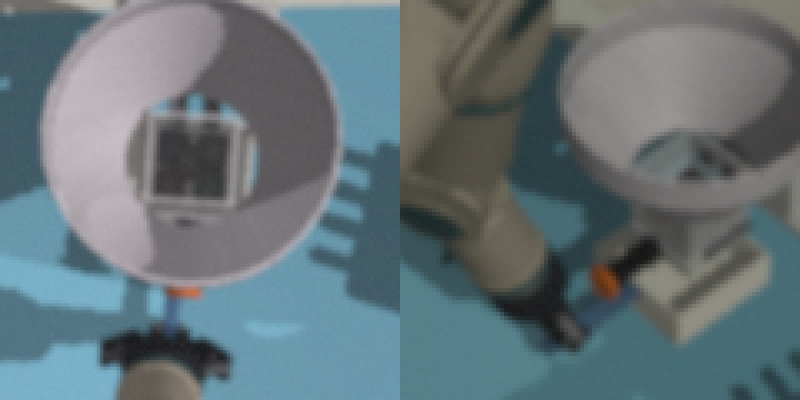

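The pan now sits below the shaft. In the side crop its near corner is at (680,345) and the gripper at (565,330) is clear of the orange disc at (605,280). About 7 mm still to go to the right.

Request:
{"name": "move_arm", "arguments": {"targets": "-1 -0.1 -0.7 0.1 0 0 0;-1 0 0 0.2 0 0 0;-1 0 0 0.1 0 0 0;-1 0 0 0 0 0 0;-1 0 0 0 0 0 0"}}

```text
clock: 13.02
eef_pos: [588.2, 16.5, 20.4]
tool_rot: [-3.141, 0.349, 3.009]
force: [-3.5, 0.2, 4.2]
width: 14.8
gripper_force: 62.0
```

```bash
python3 lg.py
python3 - <<'E'
from h import *
FL=np.diag([-1,-1,1]); a=Rt(-.13,np.radians(20))@FL
to([581.6,16.8,37],a)
S=grab('side'); np.savez('s6.npz',**S)
O=np.array([737,-3]);y=-.127;c,s=np.cos(y),np.sin(y)
print('expected rim corners (side px, crop px)')
for dx,dy in((-65,-65),(65,-65),(-65,65)):
    p=O+[c*dx-s*dy,s*dx+c*dy]; 
    for z in(45,0): u=proj(S,[*p,z]); print(dx,dy,z,u.round(1),((u-[200,130])*4).round(0))
b=S['color']; cv2.imwrite('pics/c4.png',cv2.resize(b[160:230,230:310,::-1],(800,600),interpolation=3)[:, :])
E
```

```text
[ 0.209  0.854 -0.506  2.151  1.911  0.474 -0.501] [588.2  16.5  20.4] [-3.141  0.349  3.009]
tcp [588.2  16.5  20.4] w 14.8 F [-3.5  0.2  4.2] t 13.0
goal tcp [587.9  16.   19.4] shift before turn [ 0.05 -0.06  0.08] | turn [-0.11 -0.03 -0.16] | shift after turn [ 0.05 -0.06  0.08]
expected rim corners (side px, crop px)
-65 -65 45 [270.5 210.4] [282. 322.]
-65 -65 0 [270.3 217.2] [281. 349.]
65 -65 45 [293.7 194. ] [375. 256.]
65 -65 0 [293.  200.9] [372. 284.]
-65 65 45 [249.4 192. ] [198. 248.]
-65 65 0 [249.6 198.8] [198. 275.]
```

View pics/c4.png

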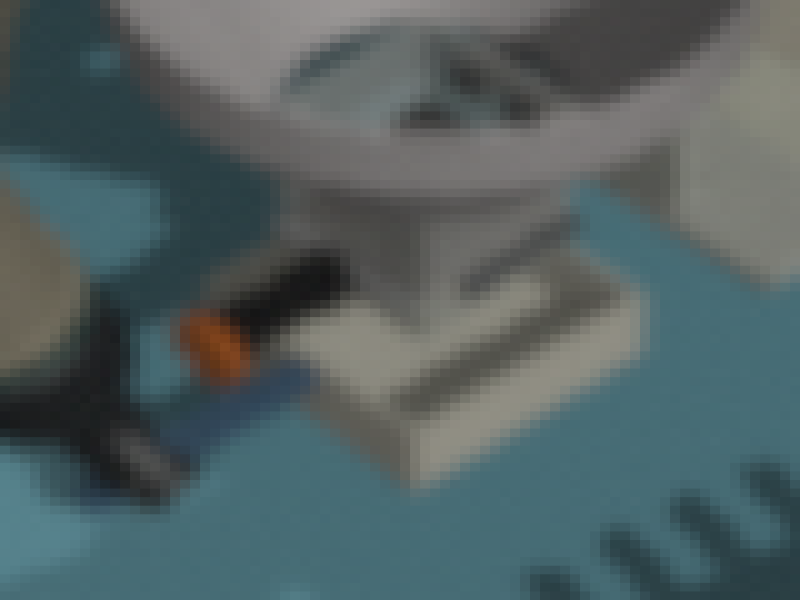

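The side crop shows the pan's near corner at (420,490) and right corner at (645,290), within about 3 mm of where they should be. The shaft's lower near corner is at (420,330). Releasing next.

Run:
```python
from h import *
S=dict(np.load('s6.npz')); p=onz(S,230+420/10,160+330/8.571,75)[:2]; y=-.12; c,s=np.cos(y),np.sin(y)
print('shaft corner',p,'axis',p+[c*42-s*42,s*42+c*42])
q=onz(S,230+415/10,160+425/8.571,45)[:2]; print('pan mid',q+[c*65-s*65,s*65+c*65])
```

```text
shaft corner [696.32448574 -39.31978676] axis [743.05036115  -2.64973676]
pan mid [742.55549454  -2.75979811]
```

Request:
{"name": "move_arm", "arguments": {"targets": "0.2 0 0 0 0 0 0;0.2 0 0 0 0 0 0;0.2 0 0 0 0 0 0;0.2 0 0 0 0 0 0;0.2 0 0 0 0 0 0"}}

```text
clock: 13.48
eef_pos: [588.4, 16.0, 20.1]
tool_rot: [-3.14, 0.348, 3.008]
force: [0.6, -0.4, 0.4]
width: 51.4
gripper_force: 0.0
```

```bash
python3 lg.py
python3 - <<'E'
from kin import *
q=np.array(read_state()['qpos'])
# back off along tool axis, then rise, lean, and go above gate handle
a=sim('off',q,[[0,0,-2,0,0,0]]*4)
a=go('away',a,[530,23,130],-.12,20)
a=go('lean',a,[530,23,180],-.12,36)
a=go('pre',a,[652-75*np.sin(.63)+0,6+75*np.sin(.63)*.12,97+75*np.cos(.63)],-.12,36)
a=go('gate',a,[652,6,97],-.12,36)
a=go('gate out',a,[652-91,6+11,97],-.12,36)
E
```

```text
[ 0.21   0.855 -0.506  2.15   1.911  0.474 -0.501] [588.4  16.   20.1] [-3.14   0.348  3.008]
off 4 [ 0.15  0.66 -0.44  2.2   1.64  0.36 -0.3 ] [562.  19.  95.] z [ 0.34 -0.05 -0.94] min margin 0.13
   [ 1.9 -0.  -2.5] [-0.3 -0.  -0.7]
away turn 1 [ 0.16  0.66 -0.44  2.2   1.65  0.36 -0.29] [562.  19.  95.] z [ 0.34 -0.04 -0.94] min margin 0.13
away shift 1 [ 0.16  0.61 -0.45  2.26  1.64  0.35 -0.31] [536.  22. 112.] z [ 0.34 -0.04 -0.94] min margin 0.12
   [-2.2  0.  -4.8] [  0. -16.  -0.]
lean turn 3 [ 0.26  0.7  -0.68  2.49  2.3   0.83 -1.  ] [536.  22. 112.] z [ 0.58 -0.07 -0.81] min margin -0.02
lean shift 2 [ 0.26  0.55 -0.66  2.45  2.19  0.66 -0.89] [541.  22. 165.] z [ 0.58 -0.07 -0.81] min margin -0.00
   [-5.  -0.2  6.4] [-0. -0.  0.]
pre turn 1 [ 0.26  0.55 -0.66  2.45  2.19  0.66 -0.89] [541.  22. 165.] z [ 0.58 -0.07 -0.81] min margin 0.02
pre shift 3 [ 0.26  0.65 -0.58  2.27  2.19  0.6  -0.78] [619.  10. 142.] z [ 0.58 -0.07 -0.81] min margin 0.08
   [-0.   0.   7.5] [ 0.  0. -0.]
gate turn 1 [ 0.26  0.65 -0.58  2.27  2.19  0.6  -0.78] [619.  10. 142.] z [ 0.58 -0.07 -0.81] min margin 0.20
gate shift 3 [ 0.26  0.82 -0.57  2.18  2.28  0.66 -0.79] [663.   5.  82.] z [ 0.58 -0.07 -0.81] min margin 0.22
   [ 7.4  0.  -5.4] [ 0.  0. -0.]
gate out turn 1 [ 0.26  0.82 -0.57  2.18  2.28  0.66 -0.79] [663.   5.  82.] z [ 0.58 -0.07 -0.81] min margin 0.29
gate out shift 3 [ 0.28  0.8  -0.66  2.41  2.35  0.84 -0.96] [572.  16.  82.] z [ 0.58 -0.07 -0.81] min margin 0.06
```

Run:
```python
from kin import *
q=np.array(read_state()['qpos'])
a=sim('off',q,[[0,0,-2,0,0,0]]*3)
a=sim('up+lean',a,[[-.8,0,-1.9,0,-4,0]]*4)
a=sim('up',a,[[-1.1,0,-1.7,0,0,0]]*1)
G=np.array([651,7.,97]); b=Rt(-.12,np.radians(36))
a=go('pre',a,G-b[:,2]*75,-.12,36)
a=go('gate',a,G,-.12,36)
a=go('gate out',a,G+[-91,11,0],-.12,36)
```

```text
off 3 [ 0.17  0.71 -0.46  2.19  1.73  0.39 -0.37] [569.  18.  76.] z [ 0.34 -0.05 -0.94] min margin 0.16
up+lean 4 [ 0.29  0.59 -0.69  2.39  2.14  0.67 -0.82] [565.  19. 159.] z [ 0.58 -0.08 -0.81] min margin 0.08
up 1 [ 0.28  0.54 -0.67  2.38  2.08  0.61 -0.77] [564.  19. 179.] z [ 0.58 -0.08 -0.81] min margin 0.09
   [-2.3 -0.   6.2] [-0.5 -0.  -0.6]
pre turn 1 [ 0.29  0.54 -0.68  2.38  2.1   0.61 -0.77] [564.  19. 179.] z [ 0.58 -0.07 -0.81] min margin 0.09
pre shift 2 [ 0.29  0.67 -0.64  2.27  2.16  0.63 -0.74] [618.  11. 143.] z [ 0.58 -0.07 -0.81] min margin 0.14
   [-0.   0.   7.5] [ 0.  0. -0.]
gate turn 1 [ 0.29  0.67 -0.64  2.27  2.16  0.63 -0.74] [618.  11. 143.] z [ 0.58 -0.07 -0.81] min margin 0.20
gate shift 3 [ 0.29  0.83 -0.62  2.18  2.25  0.69 -0.75] [662.   6.  82.] z [ 0.58 -0.07 -0.81] min margin 0.23
   [ 7.4  0.  -5.4] [ 0.  0. -0.]
gate out turn 1 [ 0.29  0.83 -0.62  2.18  2.25  0.69 -0.75] [662.   6.  82.] z [ 0.58 -0.07 -0.81] min margin 0.29
gate out shift 3 [ 0.31  0.81 -0.71  2.42  2.32  0.87 -0.92] [571.  17.  82.] z [ 0.58 -0.07 -0.81] min margin 0.05
```

Request:
{"name": "move_arm", "arguments": {"targets": "0.2 0 0 -2 0 0 0;0.2 0 0 -2 0 0 0;0.2 0 0 -2 0 0 0;0.2 -0.8 0 -1.9 0 -4 0;0.2 -0.8 0 -1.9 0 -4 0"}}

```text
clock: 13.9
eef_pos: [569.9, 19.0, 119.7]
tool_rot: [-3.141, 0.494, 3.007]
force: [-0.8, -0.2, -0.8]
width: 50.8
gripper_force: 0.0
```

Request:
{"name": "move_arm", "arguments": {"targets": "0.6 -0.8 0 -1.9 0 -4 0;0.6 -0.8 0 -1.9 0 -4 0;0.6 -1.1 0 -1.7 0 0 0;0.6 0 0 0 0 0 0"}}

```text
clock: 14.23
eef_pos: [562.6, 20.3, 181.6]
tool_rot: [-3.14, 0.631, 3.01]
force: [1.3, -0.6, 0.3]
width: 68.2
gripper_force: 0.0
```

```bash
python3 lg.py
python3 - <<'E'
from h import *
FL=np.diag([-1,-1,1]); b=Rt(-.12,np.radians(36)); G=np.array([651,7.,97])
to(G-b[:,2]*75,b@FL)
S=grab('side');T=grab('top'); np.savez('s7.npz',**S)
h=cv2.cvtColor(S['color'],cv2.COLOR_RGB2HSV); m=cv2.inRange(h,(3,120,60),(18,255,255)); ys,xs=np.nonzero(m[185:215,235:265]); print('disc',xs.mean()+235,ys.mean()+185,onz(S,xs.mean()+235,ys.mean()+185,97))
cv2.imwrite('pics/c5.png',np.hstack([cv2.resize(T['color'][110:230,200:320,::-1],(400,400),interpolation=3),cv2.resize(S['color'][130:230,200:300,::-1],(400,400),interpolation=3)]))
E
```

```text
[ 0.259  0.548 -0.661  2.379  2.095  0.626 -0.794] [562.6  20.3 181.6] [-3.14   0.631  3.01 ]
tcp [562.6  20.3 181.6] w 68.2 F [ 1.3 -0.6  0.3] t 14.2
goal tcp [618.1  11.  142.5] shift before turn [-2.24 -0.19  6.47] | turn [-0.46  0.17 -0.51] | shift after turn [-2.26 -0.27  6.46]
disc 251.24324324324323 199.83783783783784 [623.07566488   6.36487947  97.        ]
```

View pics/c5.png

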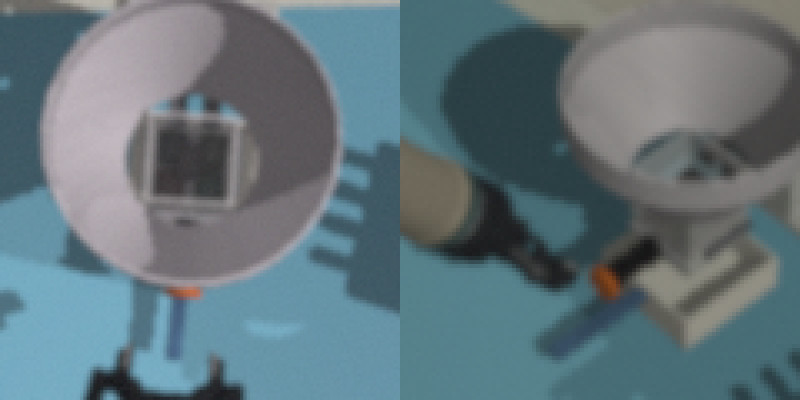

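The pan stands under the shaft with its handle end at (555,345) in the side crop. The gripper is clear in front of the orange disc at (605,280).

Request:
{"name": "move_arm", "arguments": {"targets": "1 0 0 0 -1 0 -1.5;1 -1.1 -0.2 3.2 0 0 0;1 -1.1 -0.2 3.2 0 0 0;1 0 0 0 0 0 0"}}

```text
clock: 14.67
eef_pos: [620.8, 7.4, 136.1]
tool_rot: [-3.139, 0.626, 3.035]
force: [0.8, -0.1, 0.4]
width: 85.5
gripper_force: 0.0
```

```bash
python3 lg.py
python3 - <<'E'
from h import *
FL=np.diag([-1,-1,1]); b=Rt(-.1,np.radians(36)); G=np.array([651,5.,97])
to(G,b@FL)
E
```

```text
[ 0.287  0.694 -0.624  2.267  2.193  0.631 -0.751] [620.8   7.4 136.1] [-3.139  0.626  3.035]
tcp [620.8   7.4 136.1] w 85.5 F [ 0.8 -0.1  0.4] t 14.7
goal tcp [661.9   3.9  81.9] shift before turn [-0.16  0.11  6.82] | turn [-0.4  -0.11 -0.32] | shift after turn [-0.15  0.06  6.82]
```

Request:
{"name": "move_arm", "arguments": {"targets": "1 0 0 2.3 0 0 0;1 -0.1 0.1 2.3 0 0 0;1 0 0 2.2 0 0 0;1 0 0 0 0 0 0"}}

```text
clock: 15.0
eef_pos: [658.3, 5.5, 81.1]
tool_rot: [-3.139, 0.623, 3.038]
force: [-0.1, 0.3, -0.1]
width: 85.6
gripper_force: 0.0
```

```bash
python3 lg.py
python3 - <<'E'
from h import *
FL=np.diag([-1,-1,1]); b=Rt(-.1,np.radians(36)); G=np.array([651,5.,97])
to(G,b@FL)
E
```

```text
[ 0.283  0.839 -0.608  2.186  2.274  0.683 -0.759] [658.3   5.5  81.1] [-3.139  0.623  3.038]
tcp [658.3   5.5  81.1] w 85.6 F [-0.1  0.3 -0.1] t 15.0
goal tcp [661.9   3.9  81.9] shift before turn [-0.36 -0.12  0.16] | turn [-0.3  -0.28 -0.19] | shift after turn [-0.36 -0.12  0.16]
```

Request:
{"name": "move_arm", "arguments": {"targets": "-1 -0.3 -0.1 0.1 0 0 0;-1 0 0 0 0 0 0;-1 0 0 0 0 0 0;-1 0 0 0 0 0 0;-1 0 0 0 0 0 0"}}

```text
clock: 15.42
eef_pos: [660.6, 6.0, 87.5]
tool_rot: [-3.139, 0.629, 3.042]
force: [-2.5, 10.9, 8.1]
width: 25.4
gripper_force: 10.7
```

Request:
{"name": "move_arm", "arguments": {"targets": "-1 0 0 0 0 0 0;-1 0 0 0 0 0 0;-1 0 0 0 0 0 0;-1 0 0 0 0 0 0"}}

```text
clock: 15.75
eef_pos: [660.5, 6.2, 87.7]
tool_rot: [-3.139, 0.629, 3.043]
force: [-3.6, -1.3, 5.8]
width: 24.3
gripper_force: 58.5
```

```bash
python3 lg.py
python3 - <<'E'
from kin import *
p,r,s=cur(); print(s['force'],s['torque'],s['width'],s['gripper_force'])
d=np.array([-np.cos(-.1),-np.sin(-.1),0]); print('pull dir per 10mm in tool cm',(r.T@d).round(3))
q=np.array(s['qpos']); sim('out',q,[np.r_[r.T@d*.91,0,0,0]]*10)
E
```

```text
[ 0.284  0.827 -0.608  2.184  2.269  0.673 -0.75 ] [660.5   6.2  87.7] [-3.139  0.629  3.043]
[-3.56132492 -1.26577379  5.80058972] [0.12964402 0.4615432  0.1827762 ] 24.324132745983118 58.48290681838989
pull dir per 10mm in tool cm [ 0.809 -0.001 -0.588]
out 10 [ 0.3   0.82 -0.7   2.42  2.34  0.87 -0.93] [570.  16.  86.] z [ 0.59 -0.06 -0.81] min margin 0.05
```

Request:
{"name": "move_arm", "arguments": {"targets": "-1 0.6 0 -0.44 0 0 0;-1 0.7 0 -0.5 0 0 0;-1 0.7 0 -0.5 0 0 0;-1 0.7 0 -0.5 0 0 0;-1 0 0 0 0 0 0"}}

```text
clock: 16.17
eef_pos: [628.6, 9.0, 87.8]
tool_rot: [-3.138, 0.632, 3.042]
force: [5.1, -0.3, 0.8]
width: 24.0
gripper_force: 60.7
```

```bash
python3 lg.py
python3 - <<'E'
from h import *
s=read_state(); print(s['force'].round(1),s['width'],s['gripper_force'])
S=grab('side')
h=cv2.cvtColor(S['color'],cv2.COLOR_RGB2HSV); m=cv2.inRange(h,(3,120,60),(18,255,255)); n,l,st,ce=cv2.connectedComponentsWithStats(m)
for k in range(1,n):
    if st[k,4]>6: print(st[k],onz(S,*ce[k],97).round(1))
E
```

```text
[ 0.292  0.824 -0.643  2.268  2.306  0.746 -0.818] [628.6   9.   87.8] [-3.138  0.632  3.042]
[ 5.1 -0.3  0.8] 24.02122664867006 60.74069023132324
[   0    0  111   79 4215] [ 746.9 1763.4   97. ]
[243 204   6   5  17] [586.2   4.   97. ]
[388 358   4   4  11] [ 437.3 -716.9   97. ]
[396 364   5   5  12] [ 436.9 -744.5   97. ]
```

Request:
{"name": "move_arm", "arguments": {"targets": "-1 0.7 0 -0.5 0 0 0;-1 0.7 0 -0.5 0 0 0;-1 0.7 0 -0.5 0 0 0;-1 0.7 0 -0.5 0 0 0;-1 0.7 0 -0.5 0 0 0"}}

```text
clock: 16.63
eef_pos: [588.0, 12.7, 87.7]
tool_rot: [-3.138, 0.635, 3.04]
force: [9.5, -1.2, -1.6]
width: 23.9
gripper_force: 60.8
```

Request:
{"name": "move_arm", "arguments": {"targets": "-1 0.5 0 -0.35 0 0 0;-1 0.3 0 -0.2 0 0 0;-1 0.3 0 -0.2 0 0 0;-1 0 0 0 0 0 0"}}

```text
clock: 16.97
eef_pos: [574.9, 13.9, 87.7]
tool_rot: [-3.137, 0.636, 3.04]
force: [8.0, -1.9, 0.8]
width: 23.8
gripper_force: 61.4
```

```bash
python3 lg.py
python3 - <<'E'
from h import *
s=read_state(); print(s['force'].round(1),s['width'],s['gripper_force'])
E
```

```text
[ 0.288  0.829 -0.692  2.409  2.348  0.879 -0.932] [574.9  13.9  87.7] [-3.137  0.636  3.04 ]
[ 8.  -1.9  0.8] 23.786479381794344 61.39076828956604
```

Request:
{"name": "move_arm", "arguments": {"targets": "-1 0.2 0 -0.15 0 0 0;-1 0.2 0 -0.15 0 0 0;-1 0 0 0 0 0 0"}}

```text
clock: 17.22
eef_pos: [570.8, 14.2, 87.8]
tool_rot: [-3.137, 0.636, 3.039]
force: [9.6, -2.9, -1.4]
width: 24.4
gripper_force: 61.7
```

Request:
{"name": "move_arm", "arguments": {"targets": "-1 0.1 0 -0.1 0 0 0;-1 0 0 0 0 0 0;-1 0 0 0 0 0 0"}}

```text
clock: 17.47
eef_pos: [570.7, 14.3, 87.8]
tool_rot: [-3.138, 0.637, 3.038]
force: [17.0, -2.1, -9.5]
width: 24.1
gripper_force: 61.0
```

```bash
python3 lg.py
python3 - <<'E'
from h import *
s=read_state(); print(s['force'].round(1))
E
```

```text
[ 0.286  0.831 -0.697  2.421  2.351  0.894 -0.943] [570.7  14.3  87.8] [-3.138  0.637  3.038]
[17.  -2.1 -9.5]
```

Request:
{"name": "move_arm", "arguments": {"targets": "-1 0 0 0 0 0 0;-1 0 0 0 0 0 0;-1 0 0 0 0 0 0;-1 0 0 0 0 0 0"}}

```text
clock: 17.8
eef_pos: [570.7, 14.3, 87.8]
tool_rot: [-3.138, 0.637, 3.038]
force: [16.1, -3.0, -8.6]
width: 24.3
gripper_force: 61.0
```

Run:
```python
from h import *
T0=dict(np.load('t5.npz'));T=grab('top');S0=dict(np.load('s7.npz'));S=grab('side')
for n,a,b in(('top',T0,T),('side',S0,S)):
    c=proj(b,[738,-3,100]).round().astype(int); print(n,c)
    for i in(a,b): print(cv2.cvtColor(i['color'],cv2.COLOR_RGB2GRAY)[c[1]-16:c[1]+17:3,c[0]-18:c[0]+19:3])
```

```text
top [257 161]
[[187 141 142 135 117 113 149 142 125 145 163 134  95]
 [175 107 140  92  77  77 103  92  75 102 125 143  95]
 [139 107 141  64  59  56  81  66  62  64 116 119 130]
 [119 107 140  61  61  57  60  59  64  62 122 120 154]
 [112 109 135  62  56  62  64  56  61  60 134 117 158]
 [117 113 133  69  58  59  64  56  55  65 135 118 155]
 [147 114 122  58  60  57  64  59  60  65 137 122 150]
 [164 119 117  62  64  64  80  61  62  66 141 125 125]
 [175 141 142 123 120 114 115  97  92  90 149 112  97]
 [178 165 112 111 112 115 113 111 115 122 127 103 113]
 [173 168 117 129 130 106 119 130 134 125 119 123 126]]
[[189 145 151 137 121 116 153 145 128 148 170 141  94]
 [179 107 145 116 109 105 115 107  90 106 127 134  95]
 [141 106 146 151 170 170 164 161 131 106 125 122 110]
 [112 108 146 125 122 132 133 128 124 118 132 119 118]
 [105 110 139  95 101 113  76  96 104 116 135 119 127]
 [113 113 130  60  59  86  77  96 101  91 134  96 126]
 [128 114 122  59  61 149 136 100 103  81 141  88 126]
 [160 123 121  74  61 120 155 134 104  78 142 103 101]
 [179 143 158 150 140 144 126 116 117 12
[... 652 characters left out ...]
1 107  92 112 119 127 137 105  80  96]
 [ 33  46 118 136 138 125 118 135 130  95  85 113 140]]
[[135 132  84 102 110 111 100  59  70  81  62  65  67]
 [125 119 112 109 113 120 104  83  74  60  82  82  85]
 [ 94 101 116 119 122 116  98 100 102  87 114 126 122]
 [ 87  98 103 107 111 114 114 116 120 121 122 122 122]
 [ 60  72  92 100 109 113 114 117 118 119 116 109  94]
 [ 58  66  82  75  73  81  85  89  87  93 109 103  95]
 [ 66  90  85  83  83  84  94 110 117 115  90  84  99]
 [ 98 100 100  94  82  77 100 130 121  85  88 106 101]
 [100 105 101 101  98  70  93  97  79 107 100  91 104]
 [100 108 101 100  99  96 100 111  84 109 105  80  94]
 [101 106 112 101  93  78  98  74  60  72  79 114 138]]
```

The shaft now shows bright pan floor, so the rocks have dropped. Easing the gate back.

Request:
{"name": "move_arm", "arguments": {"targets": "-1 -0.4 0 0.3 0 0 0;-1 -0.6 0 0.43 0 0 0;-1 -0.6 0 0.43 0 0 0;-1 -0.6 0 0.43 0 0 0;-1 -0.6 0 0.43 0 0 0"}}

```text
clock: 18.32
eef_pos: [602.8, 11.4, 87.8]
tool_rot: [-3.138, 0.634, 3.041]
force: [6.6, -0.8, -0.3]
width: 24.4
gripper_force: 62.3
```

Request:
{"name": "move_arm", "arguments": {"targets": "-1 -0.6 0 0.43 0 0 0;-1 -0.6 0 0.43 0 0 0;-1 -0.6 0 0.43 0 0 0;-1 -0.6 0 0.43 0 0 0;-1 -0.6 0 0.43 0 0 0"}}

```text
clock: 18.73
eef_pos: [638.6, 8.1, 87.7]
tool_rot: [-3.139, 0.632, 3.041]
force: [4.8, -0.2, 2.8]
width: 24.0
gripper_force: 62.5
```

Request:
{"name": "move_arm", "arguments": {"targets": "-1 -0.6 0 0.43 0 0 0;-1 -0.5 0 0.36 0 0 0;-1 -0.4 0 0.29 0 0 0;-1 -0.3 0 0.2 0 0 0;-1 0 0 0 0 0 0"}}

```text
clock: 19.15
eef_pos: [660.2, 6.2, 87.7]
tool_rot: [-3.139, 0.631, 3.041]
force: [4.8, 1.2, 4.1]
width: 24.3
gripper_force: 63.0
```

```bash
python3 lg.py
python3 - <<'E'
from h import *
s=read_state(); print(s['force'].round(1))
E
```

```text
[ 0.286  0.828 -0.612  2.186  2.271  0.679 -0.753] [660.2   6.2  87.7] [-3.139  0.631  3.041]
[4.8 1.2 4.1]
```

Request:
{"name": "move_arm", "arguments": {"targets": "-1 -0.1 0 0.1 0 0 0;-1 0 0 0 0 0 0"}}

```text
clock: 19.32
eef_pos: [660.4, 6.2, 87.7]
tool_rot: [-3.139, 0.63, 3.042]
force: [0.7, 1.0, 10.2]
width: 23.8
gripper_force: 63.6
```

Request:
{"name": "move_arm", "arguments": {"targets": "-1 -0.1 0 0.05 0 0 0;-1 0 0 0 0 0 0;-1 0 0 0 0 0 0"}}

```text
clock: 19.57
eef_pos: [660.4, 6.2, 87.6]
tool_rot: [-3.139, 0.629, 3.042]
force: [-3.8, 0.4, 13.5]
width: 23.9
gripper_force: 64.1
```

Request:
{"name": "move_arm", "arguments": {"targets": "0.7 0 0 0 0 0 0;0.7 0 0 0 0 0 0;0.7 0 0 0 0 0 0;0.7 0 0 0 0 0 0;0.7 0 0 0 0 0 0"}}

```text
clock: 19.98
eef_pos: [660.0, 5.2, 85.6]
tool_rot: [-3.139, 0.626, 3.041]
force: [-0.1, -0.2, -1.0]
width: 72.8
gripper_force: 0.0
```

Request:
{"name": "move_arm", "arguments": {"targets": "0.7 0 0 -2 0 0 0;0.7 0 0 -2 0 0 0;0.7 0 0 -2 0 0 0;0.7 0 0 -2 0 0 0;0.7 0 0 -2 0 0 0"}}

```text
clock: 20.4
eef_pos: [601.3, 11.7, 167.4]
tool_rot: [-3.139, 0.626, 3.041]
force: [-0.5, 0.5, 0.4]
width: 72.9
gripper_force: 0.0
```

Request:
{"name": "move_arm", "arguments": {"targets": "0.7 0 0 -1 0 0 0;0.7 0 0 -1 0 0 0;0.7 0 0 0 0 0 0"}}

```text
clock: 20.65
eef_pos: [590.3, 13.0, 184.7]
tool_rot: [-3.138, 0.629, 3.042]
force: [0.2, -0.1, 0.8]
width: 72.4
gripper_force: 0.0
```

```bash
python3 lg.py
python3 - <<'E'
from h import *
s=read_state(); print(s['force'].round(1),s['clock'])
S0=dict(np.load('s7.npz'));S=grab('side')
def disc(S):
    h=cv2.cvtColor(S['color'],cv2.COLOR_RGB2HSV); m=cv2.inRange(h,(3,120,60),(18,255,255)); ys,xs=np.nonzero(m[180:225,230:275]); return len(xs),onz(S,xs.mean()+230,ys.mean()+180,97).round(1)
print(disc(S0),disc(S))
def pan(S):
    h=cv2.cvtColor(S['color'],cv2.COLOR_RGB2HSV); m=cv2.inRange(h,(15,0,95),(45,70,255)); o=np.zeros_like(m); o[188:225,255:302]=m[188:225,255:302]; c,_=cv2.findContours(o,0,1); c=max(c,key=cv2.contourArea)[:,0]
    return c[c[:,1].argmax()],c[c[:,0].argmax()],cv2.contourArea(c)
print(pan(S0),pan(S))
d=cv2.absdiff(S0['color'],S['color']).max(2); ys,xs=np.nonzero(d[120:300,260:420]>40); print('changed px right of pan', [(x+260,y+120) for x,y in zip(xs,ys)][:60])
E
```

```text
[ 0.281  0.552 -0.624  2.312  2.092  0.549 -0.702] [590.3  13.  184.7] [-3.138  0.629  3.042]
[ 0.2 -0.1  0.8] 20.65
(37, array([623.1,   6.4,  97. ])) (37, array([623.1,   6.4,  97. ]))
(array([271, 215], dtype=int32), array([293, 197], dtype=int32), 476.5) (array([271, 215], dtype=int32), array([292, 200], dtype=int32), 195.5)
changed px right of pan [(np.int64(272), np.int64(173)), (np.int64(264), np.int64(195)), (np.int64(265), np.int64(195)), (np.int64(266), np.int64(195)), (np.int64(278), np.int64(195)), (np.int64(279), np.int64(195)), (np.int64(280), np.int64(195)), (np.int64(263), np.int64(196)), (np.int64(264), np.int64(196)), (np.int64(265), np.int64(196)), (np.int64(266), np.int64(196)), (np.int64(267), np.int64(196)), (np.int64(277), np.int64(196)), (np.int64(278), np.int64(196)), (np.int64(279), np.int64(196)), (np.int64(280), np.int64(196)), (np.int64(260), np.int64(197)), (np.int64(261), np.int64(197)), (np.int64(262), np.int64(197)), (np.int64(263), np.int64(197)), (np.int64(264), np.int64(197)), (np.int64(265), np.int64(197)), (np.int64(266), np.int64(197)), (np.int6
[... 475 characters left out ...]
.int64(268), np.int64(198)), (np.int64(269), np.int64(198)), (np.int64(270), np.int64(198)), (np.int64(274), np.int64(198)), (np.int64(275), np.int64(198)), (np.int64(276), np.int64(198)), (np.int64(277), np.int64(198)), (np.int64(278), np.int64(198)), (np.int64(279), np.int64(198)), (np.int64(280), np.int64(198)), (np.int64(260), np.int64(199)), (np.int64(261), np.int64(199)), (np.int64(262), np.int64(199)), (np.int64(263), np.int64(199)), (np.int64(264), np.int64(199)), (np.int64(265), np.int64(199)), (np.int64(266), np.int64(199)), (np.int64(267), np.int64(199)), (np.int64(268), np.int64(199)), (np.int64(269), np.int64(199)), (np.int64(270), np.int64(199)), (np.int64(271), np.int64(199))]
```

```bash
python3 -c "
from h import *
print(order.finish_job())"
```

```text
the job is handed in; nothing more can be done
None
```

I handed the job in; it returned no verdict. By my measurements the pan stands under the outlet, the gate reached its stop and was eased fully shut, and the arm is clear. Camera brightness shows the rocks dropped into the pan, but I did not count all five or re-measure the rack, dish and jar.

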